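# Re-clamp a housing on end in a slide-jaw vise

## Robot

A 7-joint arm with a two-finger parallel gripper is mounted at the origin on a cart in front of the work surface, level with it; the furniture and walls round the work are solid. World frame = base frame: x ahead of the robot, y to its left, z up, the work surface at z = 0. Lengths are in m, angles in rad, forces in N, time in s.
With the tool pointing down it reaches from about 0.425 to 0.8 m from the base axis. Payload 8.3 kg.
Tool frame: the origin (TCP) lies where the fingers leave the gripper's body, on its centre line; the fingertips stand 73 mm ahead of it and the grasp point (between the pads) lies 54 mm ahead of it; z points along the fingers, x is the direction in which the jaws open and shut, and the axes are right-handed (so a half turn about z gives the same grasp; the last joint's range is limited). The gripper opens to 85 mm and grips with 20 to 120 N. Pads are 22 mm wide; open, the fingers measure 114 mm over their backs; the gripper's body (76 mm by 85 mm) begins 54 mm behind the grasp point. The pads swing forward as they close: fully open they stand 13 mm farther back than shut.
Start: joints at [-1.369, 0.383, 0.016, 1.37, -0.006, 1.388, -0.046], TCP at [0.164, 0.603, 0.304] pointing down, gripper open.
Joint ranges: [-2.95, 2.95], [-0.25, 2.06], [-1.52, 1.56], [0.18, 2.33], [-1.44, 4.58], [0.02, 2.06], [-3.01, 3.01]. Speed limits (rad/s): [2.39, 2.39, 3.01, 3.01, 3.14, 3.14, 3.14].

## Interface

Orientations are given as a unit quaternion [x, y, z, w].
In Python, from station import manip gives the robot as it stands.
- The arm moves only by the tool carry_out, never from a script. Its argument "series" is a list of rows, each an object with "delta_pos": the shift along the tool's x, y, z in mm, a list of three; "rotation": the turn, a rotation vector about the tool's x, y, z in degrees, a list of three. A call has 1 to 12 rows; each row shifts and turns the commanded pose from where the row before left it, along the tool's axes as they then stand; what a row does not reach is not made up. A row lasts 1/10 s, in which the tool goes at most 50 mm and 8.59 degrees, less where a joint would pass 70% of its speed; a pose out of reach is approached as far as the arm can. A call with a gripper value outside its range is refused whole. "hand" is the closure, from -1 (fully open) to 1 (shut), set as the call begins (left out, the last holds). The fingers move at their own pace and stop on an object; the grip force is fixed at half the most. Time passes only in rows, so rows that do not move let the fingers close. It gives the time, the measured TCP pose, the force and the opening at its end, in the units of the state.
- manip.get_state(): the state, without advancing time (a new reading comes with each control period).
- manip.capture(name): name is "side" or "top"; returns a dict with "frame" (420x560x3 uint8, blue, green, red), "z_map" (420x560 float32, m along the optical axis (not along the pixel's ray), 0 where there is no reading), "fx", "fy", "cx", "cy" (pixels), "distortion" ([k1, k2, p1, p2, k3] as OpenCV has them; the pictures are not rectified), "R" (3x3) and "t" (3): a world point X has camera coordinates R X + t. Camera axes: x right, y down, z forward; pixel columns grow to the right and rows downward; lengths in m; the calibration is good to about 2 mm. A picture is of the moment at which its call begins.
- manip.close_job(): hands the job in, once; it reports no verdict.
Trained networks look in the newest picture that a camera, given by its name, has taken for a name from the list of things; names that differ only in an ending like _2 or _b are one class to them, and where a whole thing is asked for, a point or a joint stands for the part that bears it (a point fixed in the world has none). Each returns a list of dicts, best first, with "p" (0 to 1); they miss things now and then, are a little off and sometimes report something else, mostly with a low value. They report only what shows in the picture. A call takes as long as a camera call.
- manip.trace(camera, target): "mask" (420x560 bool, what is visible of it) and "centre" ([row, column] in pixels, amid what is visible of it).
- manip.place_of(camera, target): "centre" ([row, column] in pixels: a listed point, or the origin of a listed thing).
The state is a dict: "clock": time; "joint_pos": joint angles; "joint_vel": joint speeds; "effort": joint torques, N m; "ee_pos": TCP position; "tcp_rot": TCP orientation; "wrist_force": force on the tool from outside, world axes, zero at the start; "wrist_torque": the same for the moment, N m; "gripper_width": finger opening in m.
Only numpy, scipy, OpenCV 4.12 (cv2) and the standard library are available. Lean on these libraries where they do the work, as an engineer would, in place of code of your own. Each camera call takes 0.05 s, during which the arm holds its last target.

## Task

The aluminium housing lies in the slide-jaw fixture, but the next job is on the end with the round socket. Draw the sliding jaw back by its post, well clear of the housing (a centimetre or so), take the housing out, stand it on its plain end on the bed between the jaws, square to them and midway across, with the socket end straight up, and let go of it; then push the jaw up by its post and press firmly for a moment, so that the housing is clamped hard against the fixed jaw. Leave the other things on the bench where they are.

Things in the scene. Friction and masses are not known exactly. Their poses are not given: they have to be found in the camera images.
- bed_centre (a point): point on the flat bed of the low steel slide-jaw vise, 28 mm above the bench, midway across. Axes: z up, y along the slide towards the fixed jaw, x across. Vise 96 mm wide, 250 long, fixed to the bench; bed 62 mm wide (x), from y = -167 to +83 mm. Fixed jaw: face at y = +48 mm, 66 mm wide, 26 thick. Both jaws rise 22 mm above the bed.
- vise_jaw: the sliding jaw, a steel block 66 x 26 x 22 mm with a flat tail 9 mm thick behind it; axes as bed_centre. Its origin lies on the bed, 48 mm ahead (+y) of its clamping face, so the gap between the jaw faces is 96 mm minus y of this origin in the frame of bed_centre. y can go from -30 mm (gap 126) to +60 mm (gap 36); the jaw drags with a few newtons of friction and stays where it is left.
- jaw_post (a point): upright round steel post by which the sliding jaw is pulled and pushed: 18 mm diameter, standing from 9 to 43 mm above the bed, on the jaw's tail 75 mm behind (-y) the clamping face. The point is on its axis, 32 mm above the bed.
- housing: milled aluminium housing, a block 44 (x) x 96 (y) x 50 (z) mm, about 0.3 kg; origin at the centre of its underside as it lies (the 44 x 96 face). At first it lies in the fixture, its two ends (y = -48 and y = +48) between the jaws, the +y end at the fixed jaw. Its +y end carries the round socket, its -y end is plain.
- housing_mid (a point): the middle of the housing (25 mm above its origin along its z); axes as the housing.
- socket_end (a point): the round connector socket on the housing's +y end face: 18 mm diameter with a 23 mm collar, standing 8 mm out from the end face; the point is on the end face at the socket's axis, 36 mm from the housing's underside (z) and midway across (x).
- side_cutter: blue-handled side cutter, 134 mm long; a bystander, origin at the centre of its underside
- driver_red: red screwdriver, 174 mm long; a bystander, origin at the centre of its underside
- alcohol_bottle: white bottle, 64 mm diameter, 132 mm tall; a bystander, origin at the centre of its underside
- long_nose: red-handled long-nose pliers, 164 mm long; a bystander, origin at the centre of its underside
- solder_sucker: blue desoldering pump, 182 mm long, near the bench's front edge; a bystander, origin at the centre of its underside
- screw_dish: round metal dish with screws, 72 mm diameter, 18 mm high; a bystander, origin at the centre of its underside
- tape_roll_1: roll of tape, 46 mm diameter, 19 mm high; a bystander, origin at the centre of its underside
- esd_brush: black brush, 146 mm long; a bystander, origin at the centre of its underside

How it is judged:
On the way, in this order (a step that is already met when the one before it is completed fails the run):
1. the sliding jaw is drawn back to a gap of at least 102 mm while the housing still lies on the bed (y of vise_jaw in the frame of bed_centre below -0.006 m and z of housing_mid in the frame of bed_centre below 0.035 m), for 0.1 s.
2. the housing is lifted out above the jaws (z of housing_mid in the frame of bed_centre above 0.06 m), for 0.1 s.
3. the housing stands on the bed between the jaws, socket end up, let go (angle between housing_mid's own y axis and vertical below 0.06 rad and z of housing_mid in the frame of bed_centre between 0.044 and 0.052 m and x of housing_mid in the frame of bed_centre between -0.012 and 0.012 m and contact force between the fingers and housing below 0.1 N and y of housing_mid in the frame of bed_centre between -0.055 and 0.03 m), for 0.2 s.
4. the sliding jaw presses on the housing with more than 5 N (contact force between vise_jaw and housing above 5 N), for 0.05 s.
At the end, for the whole second after the job is handed in: The housing, let go and at rest, stands on its plain end on the bed (middle 44 to 52 mm up), socket up, upright and square within 0.06 rad, within 12 mm of midway across, its middle 18 to 30 mm from bed_centre towards the fixed jaw; the jaw gap equals the clamped width within 2 mm (angle between housing_mid's own y axis and vertical below 0.06 rad and z of housing_mid in the frame of bed_centre between 0.044 and 0.052 m and x of housing_mid in the frame of bed_centre between -0.012 and 0.012 m and contact force between the fingers and housing below 0.1 N and ((angle between the z axis of housing_mid and the y axis of bed_centre, either way round below 0.06 rad and y of vise_jaw in the frame of bed_centre between 0.044 and 0.048 m) or (angle between the x axis of housing_mid and the y axis of bed_centre, either way round below 0.06 rad and y of vise_jaw in the frame of bed_centre between 0.05 and 0.054 m)) and y of housing_mid in the frame of bed_centre between 0.018 and 0.03 m and linear speed of housing below 0.01 m/s and linear speed of vise_jaw below 0.005 m/s); the robot touches nothing.
It fails at once if a bystander is moved more than 30 mm (distance of any of side_cutter, driver_red, alcohol_bottle, long_nose, solder_sucker, screw_dish, tape_roll_1, esd_brush from where it was at the start of the episode above 0.03 m).
It also fails if it takes over 54 s, if anything falls off the work surface, if the arm or the gripper's body presses on something with over 40 N, if the wrist force passes 120 N, or if a joint passes its speed limit or range.

## Working session

There is one attempt and no reset: what is moved stays moved. The work goes in short steps, Python scripts to look and compute and a tool call to move; the robot and the scene stay as the last step left them, time stands still between calls to the robot, and variables do not carry over. Pictures are saved under pics/ and viewed, and the job is handed in when it is done.

Besides the shell and the picture viewer there is one more tool, called after "Call:" in YAML: its name, and indented under it one key for each argument. carry_out: Moves the arm, as the interface text tells. Its arguments: {"type":"object","properties":{"series":{"type":"array"},"hand":{"type":"number"}},"required":["series"]}

```bash
mkdir -p pics; ls
python3 - <<'E'
from station import manip
import cv2
s=manip.get_state()
print({k:s[k] for k in('clock','ee_pos','tcp_rot','wrist_force','gripper_width')})
for n in('side','top'):
    c=manip.capture(n); cv2.imwrite(f'pics/{n}0.png',c['frame'])
    print(n,c['fx'],c['fy'],c['cx'],c['cy'],c['distortion'],c['R'],c['t'])
    for t in('bed_centre','vise_jaw','jaw_post','housing','housing_mid','socket_end'):
        print(t,[(r['p'],r['centre']) for r in manip.place_of(n,t)][:2])
E
```

```text
pics
{'clock': 0.0, 'ee_pos': array([0.16343003, 0.60288452, 0.30287035]), 'tcp_rot': array([ 7.94231488e-01,  6.07614512e-01, -7.70096144e-04,  5.96753899e-04]), 'wrist_force': array([ 0.48689091,  0.32771202, -0.69277159]), 'gripper_width': 0.08592870706182171}
side 506.0293593665042 506.0293593665042 281.35682798250906 203.81877585994954 [-0.18042241  0.          0.          0.          0.        ] [[ 0.91047876 -0.41330258 -0.01447084]
 [-0.27245808 -0.57314857 -0.77283071]
 [ 0.31111898  0.70758864 -0.63444723]] [-0.46004111  0.21676419  1.06401986]
bed_centre [(0.59, [232.2, 276.4])]
vise_jaw [(0.85, [231.8, 273.8])]
jaw_post [(0.8, [261.3, 296.8])]
housing [(0.96, [230.7, 276.8])]
housing_mid [(0.58, [227.8, 276.6]), (0.36, [333.5, 301.1])]
socket_end [(0.69, [206.8, 271.2]), (0.48, [230.1, 278.9])]
top 418.89966609780964 418.89966609780964 278.74821419757194 213.95337332826477 [-0.11681778  0.          0.          0.          0.        ] [[-0.06063385 -0.99814096 -0.00617665]
 [-0.97053405  0.06040034 -0.23327123]
 [ 0.23321064 -0.00814949 -0.97239209]] [0.05856652 0.54794468 0.8896086 ]
bed_centre [(0.66, [240.0, 297.3])]
vise_jaw []
jaw_post [(0.76, [240.5, 346.3])]
housing [(0.94, [241.3, 290.3])]
housing_mid [(0.73, [238.9, 289.8])]
socket_end [(0.63, [240.6, 269.6])]
```

View pics/side0.png

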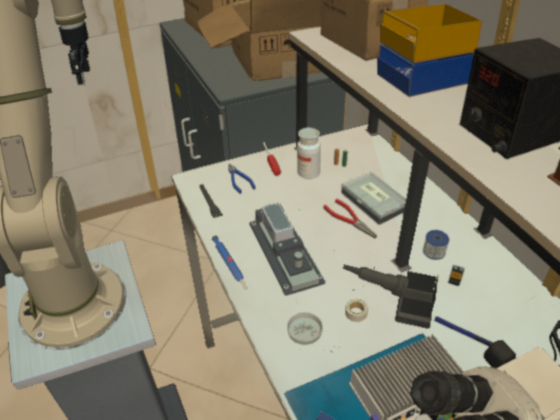

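View pics/top0.png

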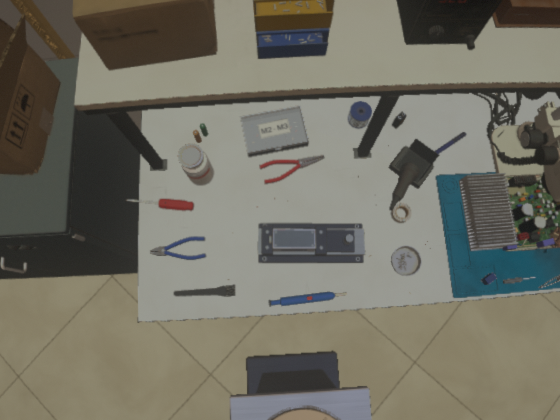

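```bash
cat > h.py <<'E'
import numpy as np, cv2
from station import manip
def cloud(c):
    z=c['z_map']; H,W=z.shape
    u,v=np.meshgrid(np.arange(W),np.arange(H))
    K=np.array([[c['fx'],0,c['cx']],[0,c['fy'],c['cy']],[0,0,1]])
    p=cv2.undistortPoints(np.stack([u,v],-1).reshape(-1,1,2).astype(float),K,np.array(c['distortion'])).reshape(H,W,2)
    P=np.dstack([p[...,0]*z,p[...,1]*z,z])
    X=(P-np.array(c['t']))@np.array(c['R'])
    X[z==0]=np.nan
    return X
def proj(c,X):
    K=np.array([[c['fx'],0,c['cx']],[0,c['fy'],c['cy']],[0,0,1]])
    r,_=cv2.Rodrigues(np.array(c['R']))
    return cv2.projectPoints(np.asarray(X,float).reshape(-1,1,3),r,np.array(c['t']),K,np.array(c['distortion']))[0].reshape(-1,2)
def ray(c,rc,zw):
    K=np.array([[c['fx'],0,c['cx']],[0,c['fy'],c['cy']],[0,0,1]])
    p=cv2.undistortPoints(np.array([[[rc[1],rc[0]]]],float),K,np.array(c['distortion'])).ravel()
    R=np.array(c['R']);t=np.array(c['t'])
    d=R.T@np.array([p[0],p[1],1]);o=-R.T@t
    return o+d*(zw-o[2])/d[2]
E
python3 - <<'E'
from h import *
np.set_printoptions(precision=4,suppress=True)
Z=dict(bed_centre=.028,jaw_post=.06,housing=.028,housing_mid=.053,socket_end=.064,vise_jaw=.028)
for n in('side','top'):
    c=manip.capture(n); X=cloud(c)
    for t,z in Z.items():
        for r in manip.place_of(n,t)[:1]: print(n,t,r['p'],ray(c,r['centre'],z))
    if n=='top': 
        np.save('top0.npy',X)
        g=X[225:268,252:370]
        print('bench z',np.nanmedian(X[270:285,180:260,2]))
    else: np.save('side0.npy',X)
    for t in('housing','vise_jaw','jaw_post'):
        m=manip.trace(n,t)
        if not m: continue
        m=m[0]; Y=X[m['mask']]; Y=Y[~np.isnan(Y[:,0])]
        zs=Y[:,2]; print(n,t,m['p'],len(Y),np.percentile(zs,[5,50,90,98]))
        if t=='housing':
            T=Y[zs>.068]; 
            r=cv2.minAreaRect((T[:,:2]*1000).astype(np.float32)); print('rect',r)
        if t=='vise_jaw':
            T=Y[(zs>.015)]
            r=cv2.minAreaRect((T[:,:2]*1000).astype(np.float32)); print('rect',r)
for n in('side','top'):
    X=np.load(n+'0.npy'); 
    b=(X[...,0]>.4)&(X[...,0]<.72)&(abs(X[...,1])<.25)
    for lo,hi in((.02,.034),(.045,.055),(.064,.074),(.074,.085)):
        m=b&(X[...,2]>lo)&(X[...,2]<hi); Y=X[m]
        if len(Y)>10: print(n,lo,len(Y),cv2.minAreaRect((Y[:,:2]*1000).astype(np.float32)),Y.mean(0))
E
python3 - <<'E'
import cv2
for n,(a,b,c,d) in dict(top=(205,285,230,390),side=(190,300,230,340)).items():
    i=cv2.imread(f'pics/{n}0.png')[a:b,c:d]; cv2.imwrite(f'pics/{n}z.png',cv2.resize(i,None,fx=5,fy=5,interpolation=2))
E
```

```text
side bed_centre 0.91 [ 0.4939 -0.0022  0.028 ]
side jaw_post 0.79 [ 0.4821 -0.1396  0.06  ]
side housing 0.98 [ 0.491  -0.0058  0.028 ]
side housing_mid 0.95 [ 0.4872 -0.0149  0.053 ]
side socket_end 0.89 [0.4929 0.0316 0.064 ]
side vise_jaw 0.84 [ 0.4877 -0.0189  0.028 ]
side housing 0.86 916 [0.0391 0.077  0.0801 0.0812]
rect ((490.2437438964844, -7.7813568115234375), (108.72808837890625, 45.05686950683594), 86.65485382080078)
side vise_jaw 0.57 989 [0.0305 0.0392 0.0527 0.0708]
rect ((486.5264892578125, -101.16966247558594), (106.9266357421875, 66.36123657226562), 85.9741439819336)
side jaw_post 0.64 950 [0.0333 0.0394 0.0531 0.0708]
top bed_centre 0.74 [ 0.4935 -0.0072  0.028 ]
top jaw_post 0.75 [ 0.4896 -0.0073  0.06  ]
top housing 0.63 [0.4881 0.0005 0.028 ]
top socket_end 0.97 [0.491  0.0455 0.064 ]
bench z -0.0013668182211090578
top housing 0.58 1034 [0.0362 0.0763 0.0786 0.0802]
rect ((490.3515319824219, -1.1051177978515625), (102.74114990234375, 43.09510803222656), 86.33307647705078)
top vise_jaw 0.6 908 [0.0331 0.0372 0.0506 0.0695]
rect ((487.2943115234375, -100.579757690
[... 546 characters left out ...]

side 0.074 689 ((588.0396118164062, -2.714141845703125), (249.60882568359375, 437.5252685546875), 1.7170116901397705) [ 0.5278 -0.0043  0.0787]
top 0.02 986 ((578.1580810546875, 8.569488525390625), (481.3343811035156, 282.7770690917969), 89.87954711914062) [ 0.5028 -0.0597  0.0267]
top 0.045 657 ((574.86865234375, 2.155303955078125), (249.83389282226562, 438.6048583984375), 5.620491027832031) [ 0.5071 -0.0024  0.0487]
top 0.064 228 ((582.0059204101562, 6.818206787109375), (239.70138549804688, 448.03875732421875), 5.095345497131348) [ 0.5375 -0.0121  0.07  ]
top 0.074 874 ((582.5491333007812, -9.4144287109375), (239.5113067626953, 480.9565734863281), 5.285965442657471) [0.508  0.0001 0.0772]
```

View pics/topz.png

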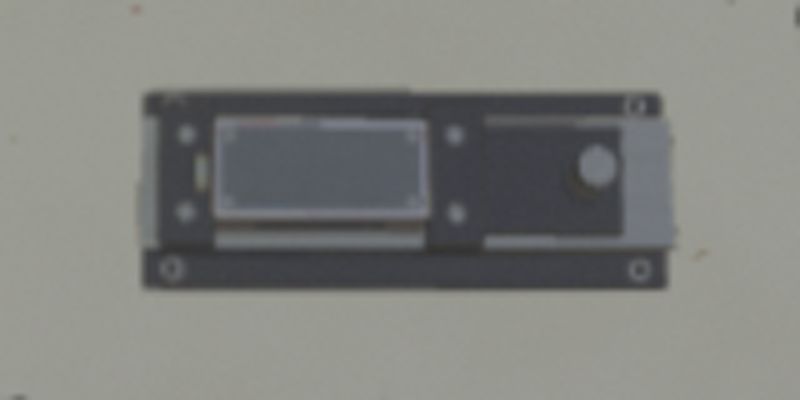

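View pics/sidez.png

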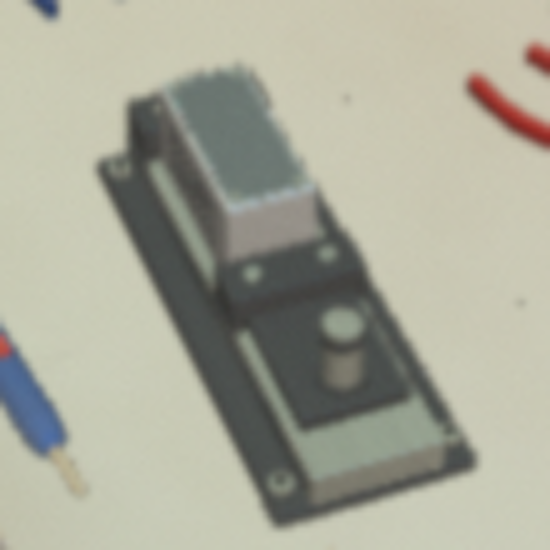

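```bash
python3 - <<'E'
from h import *
np.set_printoptions(precision=4,suppress=True)
for n in('side','top'):
    X=np.load(n+'0.npy')
    b=(abs(X[...,0]-.487)<.06)&(X[...,1]>-.19)&(X[...,1]<.1)
    P=X[b&(X[...,2]>.066)&(X[...,1]<-.08)]
    print(n,'post',len(P),P.mean(0),P.min(0),P.max(0))
    T=X[b&(X[...,2]>.073)&(X[...,1]>-.08)]; 
    print('house',len(T),T.mean(0), np.percentile(T,[2,98],axis=0))
    # side edges fit: x extent vs y
    ys=np.arange(-.035,.036,.01); lo=[];hi=[]
    for y in ys:
        q=T[abs(T[:,1]-y)<.006,0]; lo.append(q.min());hi.append(q.max())
    print(np.polyfit(ys,lo,1),np.polyfit(ys,hi,1))
    A=X[b&(X[...,2]>.01)]
    print('vise all',cv2.minAreaRect((A[:,:2]*1000).astype(np.float32)))
    # side flange edge at low x, bench level separation
    J=X[b&(abs(X[...,2]-.05)<.004)&(X[...,1]<-.03)&(X[...,1]>-.09)]; print('jaw top',len(J),J.mean(0),np.percentile(J,[3,97],axis=0))
    J=X[b&(abs(X[...,2]-.05)<.004)&(X[...,1]>.035)&(X[...,1]<.09)]; print('fix top',len(J),J.mean(0),np.percentile(J,[3,97],axis=0))
E
cat > fit.py <<'E'
# overlay: model edges for pose (x,y,yaw)
from h import *
def over(c,x,y,yaw,jaw=0,f='o.png',crop=None):
    R=np.array([[np.cos(yaw),-np.sin(yaw)],[np.sin(yaw),np.cos(yaw)]])
    def W(p): p=np.asarray(p,float)/1000; return np.c_[p[:,:2]@R.T+[x,y],p[:,2]+.028]
    s=5; a,b,cc,d=crop; im=cv2.resize(c['frame'][a:b,cc:d],None,fx=s,fy=s,interpolation=2)
    def dr(p,col):
        q=proj(c,W(p)); q=((q-[cc,a]+.5)*s-.5).astype(np.int32); cv2.polylines(im,[q.reshape(-1,1,2)],True,col,1)
    def box(x0,x1,y0,y1,z,col): dr([(x0,y0,z),(x1,y0,z),(x1,y1,z),(x0,y1,z)],col)
    box(-22,22,-48,48,50,(0,0,255))
    box(-33,33,48,74,22,(0,255,0)); box(-33,33,-74+jaw,-48+jaw,22,(0,255,0))
    box(-31,31,-167,83,0,(255,255,0))
    t=np.linspace(0,6.28,24); dr(np.c_[9*np.cos(t),9*np.sin(t)-123+jaw,0*t+43],(255,0,255))
    cv2.imwrite(f,im)
if __name__=='__main__':
    for n,cr in dict(top=(205,285,230,390),side=(190,300,230,340)).items():
        over(manip.capture(n),.491,-.001,np.deg2rad(-3.7),0,f'pics/ov_{n}.png',cr)
E
python3 fit.py
```

```text
side post 51 [ 0.4842 -0.1362  0.0702] [ 0.476  -0.1439  0.0663] [ 0.4926 -0.1263  0.0753]
house 566 [ 0.4887 -0.0146  0.0784] [[ 0.4671 -0.0585  0.0738]
 [ 0.511   0.0357  0.0815]]
[0.0661 0.4687] [0.0655 0.5121]
vise all ((489.72088623046875, -53.58656311035156), (253.49293518066406, 94.9819107055664), 86.31804656982422)
jaw top 313 [ 0.4869 -0.0714  0.0501] [[ 0.4572 -0.0868  0.0465]
 [ 0.5186 -0.0543  0.0531]]
fix top 53 [0.4763 0.0515 0.0502] [[0.4636 0.0376 0.0467]
 [0.5277 0.0653 0.053 ]]
top post 48 [ 0.485 -0.129  0.069] [ 0.4775 -0.1361  0.0662] [ 0.4936 -0.1205  0.0719]
house 821 [ 0.4907 -0.0039  0.0768] [[ 0.4694 -0.0508  0.0736]
 [ 0.5118  0.0429  0.0802]]
[0.075  0.4702] [0.0637 0.512 ]
vise all ((489.6659851074219, -47.336212158203125), (250.17247009277344, 93.9698257446289), 86.33576965332031)
jaw top 288 [ 0.4893 -0.0673  0.0486] [[ 0.4586 -0.0792  0.0462]
 [ 0.5203 -0.0551  0.052 ]]
fix top 277 [0.4974 0.0578 0.0488] [[0.4665 0.0448 0.0463]
 [0.5284 0.0693 0.0521]]
```

View pics/ov_top.png

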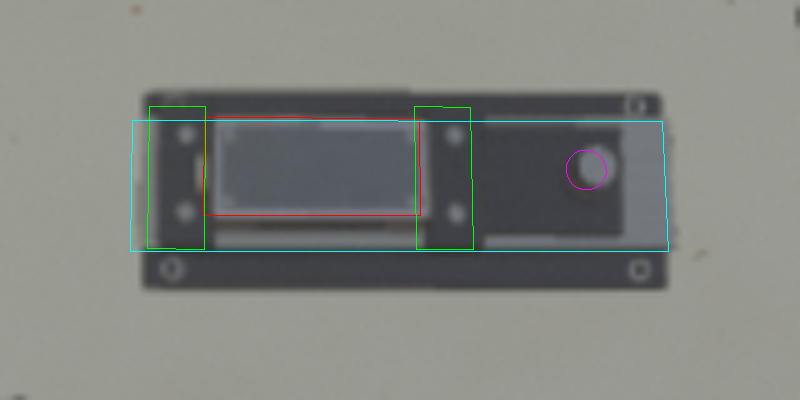

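View pics/ov_side.png

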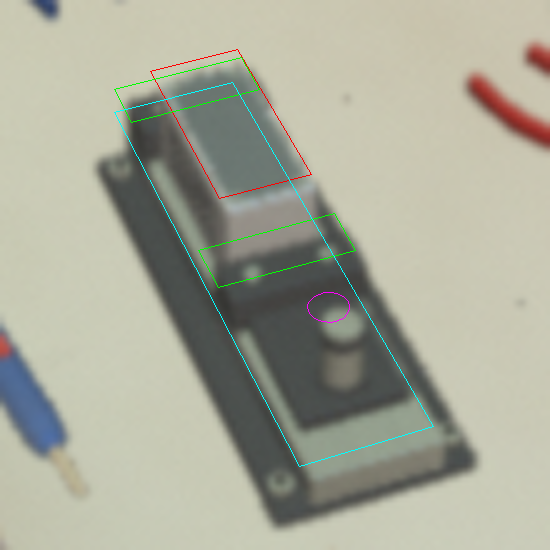

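Call:
carry_out:
  series:
    - {"delta_pos":[-18.6,35.8,0],"rotation":[0,0,0]}
    - {"delta_pos":[-18.6,35.8,0],"rotation":[0,0,0]}
    - {"delta_pos":[-18.6,35.8,0],"rotation":[0,0,0]}
    - {"delta_pos":[-18.6,35.8,0],"rotation":[0,0,0]}
    - {"delta_pos":[-18.6,35.8,0],"rotation":[0,0,0]}
    - {"delta_pos":[-18.6,35.8,0],"rotation":[0,0,0]}
    - {"delta_pos":[-18.6,35.8,0],"rotation":[0,0,0]}
    - {"delta_pos":[-18.6,35.8,0],"rotation":[0,0,0]}
    - {"delta_pos":[-18.6,35.8,0],"rotation":[0,0,0]}
    - {"delta_pos":[-18.6,35.8,0],"rotation":[0,0,0]}
  hand: 0

```text
clock: 2.8
ee_pos: [0.4614, 0.3288, 0.3042]
tcp_rot: [0.794, 0.608, 0.0, -0.0]
wrist_force: [1.3, 0.3, 0.8]
gripper_width: 0.0426
```

Call:
carry_out:
  series:
    - {"delta_pos":[-40,13,7.5],"rotation":[0,0,0]}
    - {"delta_pos":[-40,13,7.5],"rotation":[0,0,0]}
    - {"delta_pos":[-40,13,7.5],"rotation":[0,0,0]}
    - {"delta_pos":[-40,13,7.5],"rotation":[0,0,0]}
    - {"delta_pos":[-40,13,7.5],"rotation":[0,0,0]}
    - {"delta_pos":[-40,13,7.5],"rotation":[0,0,0]}
    - {"delta_pos":[-40,13,7.5],"rotation":[0,0,0]}
    - {"delta_pos":[-40,13,7.5],"rotation":[0,0,0]}
    - {"delta_pos":[-40,13,7.5],"rotation":[0,0,0]}
    - {"delta_pos":[-40,13,7.5],"rotation":[0,0,0]}
    - {"delta_pos":[-40,13,7.5],"rotation":[0,0,-5.7]}
    - {"delta_pos":[0,0,0],"rotation":[0,0,-5.7]}

```text
clock: 4.0
ee_pos: [0.4819, -0.1386, 0.221]
tcp_rot: [0.732, 0.682, -0.001, 0.001]
wrist_force: [-0.1, -0.4, 0.3]
gripper_width: 0.0429
```

Run:
```python
from h import *
np.set_printoptions(precision=4,suppress=True)
s=manip.get_state(); print(s['ee_pos'],s['tcp_rot'],s['joint_pos'])
for n,(a,b,c_,d) in dict(top=(150,290,230,410),side=(100,300,200,400)).items():
    c=manip.capture(n); X=cloud(c); np.save(n+'1.npy',X)
    m=(abs(X[...,0]-s['ee_pos'][0])<.1)&(abs(X[...,1]-s['ee_pos'][1])<.12)&(X[...,2]>.1)
    Y=X[m]; print(n,len(Y),np.percentile(Y,[1,99],axis=0))
    for lo,hi in((.14,.155),(.155,.2),(.2,.22),(.22,.25),(.25,.3)):
        q=Y[(Y[:,2]>lo)&(Y[:,2]<hi)]
        if len(q): print(lo,len(q),q.min(0),q.max(0))
    im=cv2.resize(c['frame'][a:b,c_:d],None,fx=4,fy=4)[:600,:800]
    p=proj(c,[s['ee_pos'],s['ee_pos']-[0,0,.073]])
    for q in p: cv2.circle(im,tuple(((q-[c_,a])*4).astype(int).tolist()),4,(0,0,255),1)
    cv2.imwrite(f'pics/{n}1.png',im)
```

```text
[ 0.4819 -0.1386  0.221 ] [ 0.7317  0.6817 -0.0011  0.0008] [-0.2876  0.191   0.5686  1.8428 -0.1097  1.1394  1.8188]
top 11105 [[ 0.3832 -0.1794  0.2181]
 [ 0.5238 -0.059   0.6037]]
0.14 2 [ 0.4753 -0.1071  0.1499] [ 0.4772 -0.1071  0.1513]
0.155 39 [ 0.4708 -0.1134  0.1609] [ 0.4865 -0.0822  0.1999]
0.2 77 [ 0.4662 -0.1174  0.2   ] [ 0.4879 -0.076   0.2199]
0.22 113 [ 0.4654 -0.1182  0.22  ] [ 0.4986 -0.0688  0.25  ]
0.25 226 [ 0.451  -0.1156  0.25  ] [ 0.4993 -0.0701  0.2998]
side 11819 [[ 0.3844 -0.1999  0.1673]
 [ 0.5159 -0.0978  0.5961]]
0.14 21 [ 0.4722 -0.1658  0.1492] [ 0.4909 -0.113   0.1549]
0.155 262 [ 0.4667 -0.1907  0.1556] [ 0.4933 -0.0922  0.2   ]
0.2 206 [ 0.4637 -0.1967  0.2001] [ 0.4913 -0.0789  0.22  ]
0.22 350 [ 0.4607 -0.206   0.2201] [ 0.498  -0.0802  0.2499]
0.25 692 [ 0.4443 -0.2051  0.25  ] [ 0.5118 -0.1207  0.2999]
```

View pics/top1.png

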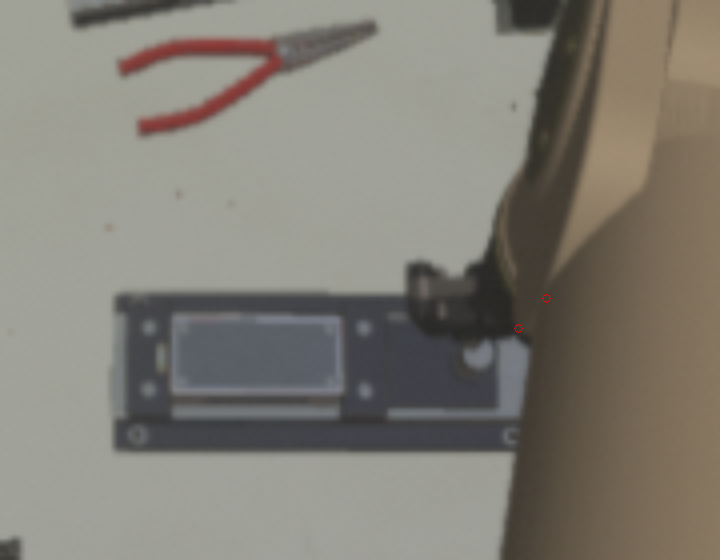

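View pics/side1.png

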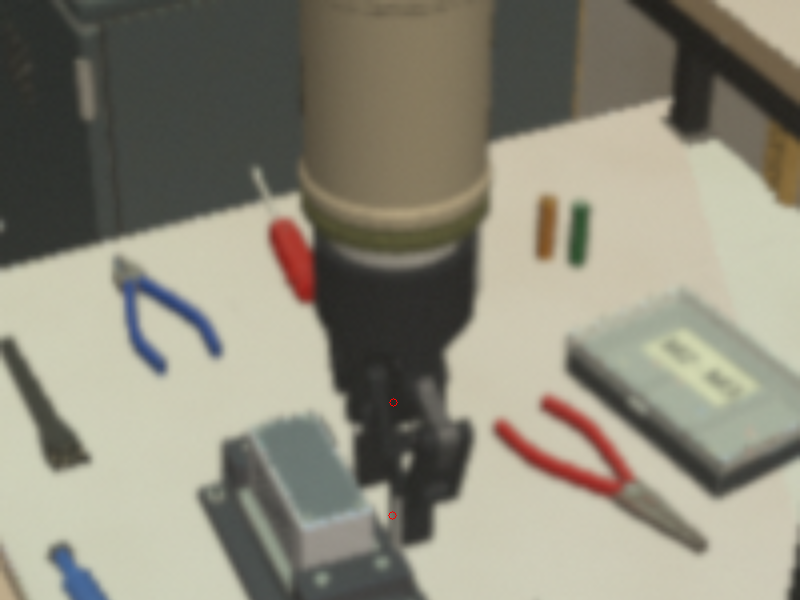

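Call:
carry_out:
  series:
    - {"delta_pos":[3,2.5,20],"rotation":[0,0,0]}
    - {"delta_pos":[0,0,20],"rotation":[0,0,0]}
    - {"delta_pos":[0,0,20],"rotation":[0,0,0]}
    - {"delta_pos":[0,0,20],"rotation":[0,0,0]}
    - {"delta_pos":[0,0,0],"rotation":[0,0,0]}

```text
clock: 4.6
ee_pos: [0.4848, -0.1274, 0.1393]
tcp_rot: [0.73, 0.683, -0.001, -0.002]
wrist_force: [-0.3, -0.9, -0.2]
gripper_width: 0.0426
```

Run:
```python
from h import *
s=manip.get_state()
for n,(a,b,c_,d) in dict(side=(170,310,200,400)).items():
    c=manip.capture(n)
    im=cv2.resize(c['frame'][a:b,c_:d],None,fx=4,fy=4)
    p=proj(c,[s['ee_pos']-[0,0,.054],s['ee_pos']-[0,0,.073]])
    for q in p: cv2.circle(im,tuple(((q-[c_,a])*4).astype(int).tolist()),4,(0,0,255),1)
    cv2.imwrite(f'pics/{n}2.png',im)
```

```text
(no output)
```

View pics/side2.png

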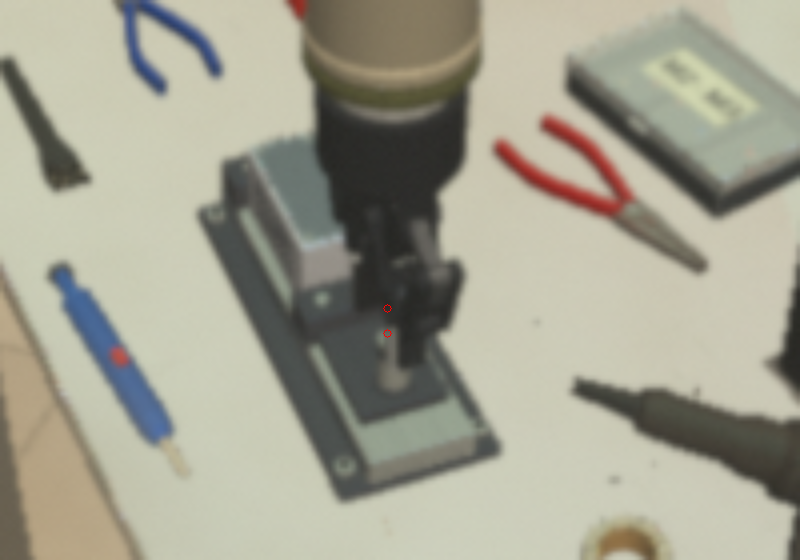

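Call:
carry_out:
  series:
    - {"delta_pos":[0,0,10],"rotation":[0,0,0]}
    - {"delta_pos":[0,0,11],"rotation":[0,0,0]}
    - {"delta_pos":[0,0,0],"rotation":[0,0,0]}
    - {"delta_pos":[0,0,0],"rotation":[0,0,0]}

```text
clock: 5.05
ee_pos: [0.4858, -0.1292, 0.1203]
tcp_rot: [0.73, 0.683, -0.0, -0.0]
wrist_force: [0.4, 0.8, 0.1]
gripper_width: 0.0425
```

Call:
carry_out:
  series:
    - {"delta_pos":[0,0,0],"rotation":[0,0,0]}
    - {"delta_pos":[0,0,0],"rotation":[0,0,0]}
    - {"delta_pos":[0,0,0],"rotation":[0,0,0]}
    - {"delta_pos":[0,0,0],"rotation":[0,0,0]}
    - {"delta_pos":[0,0,0],"rotation":[0,0,0]}
  hand: 1

```text
clock: 5.55
ee_pos: [0.4861, -0.131, 0.1212]
tcp_rot: [0.731, 0.683, -0.0, 0.001]
wrist_force: [-1.0, -4.8, 3.5]
gripper_width: 0.0158
```

Run:
```python
from h import *
from scipy.spatial.transform import Rotation as R
s=manip.get_state(); print(s['clock'],s['ee_pos'],s['wrist_force'],s['gripper_width'],s['joint_pos']); print(R.from_quat(s['tcp_rot']).as_matrix())
```

```text
5.55 [ 0.48610478 -0.1310388   0.1212213 ] [-0.99521194 -4.7512027   3.53751953] 0.01579350441642951 [-0.25390846  0.32876666  0.53261715  1.94014344 -0.20507109  0.92411275
  1.88255511]
[[ 0.06754418  0.99771549  0.00126138]
 [ 0.99771477 -0.06754182 -0.00182989]
 [-0.00174051  0.0013821  -0.99999753]]
```

Call:
carry_out:
  series:
    - {"delta_pos":[-5,0,0],"rotation":[0,0,0]}
    - {"delta_pos":[-5,0,0],"rotation":[0,0,0]}
    - {"delta_pos":[-5,0,0],"rotation":[0,0,0]}
    - {"delta_pos":[-5,0,0],"rotation":[0,0,0]}
    - {"delta_pos":[-2,0,0],"rotation":[0,0,0]}
    - {"delta_pos":[0,0,0],"rotation":[0,0,0]}
    - {"delta_pos":[0,0,0],"rotation":[0,0,0]}
    - {"delta_pos":[0,0,0],"rotation":[0,0,0]}

```text
clock: 6.35
ee_pos: [0.4848, -0.1509, 0.1212]
tcp_rot: [0.73, 0.684, 0.001, -0.0]
wrist_force: [-2.1, 2.8, 6.3]
gripper_width: 0.0162
```

Call:
carry_out:
  series:
    - {"delta_pos":[0,0,0],"rotation":[0,0,0]}
    - {"delta_pos":[0,0,0],"rotation":[0,0,0]}
  hand: 0

```text
clock: 6.55
ee_pos: [0.4846, -0.1512, 0.1205]
tcp_rot: [0.73, 0.683, 0.0, 0.0]
wrist_force: [-0.2, 0.2, -0.0]
gripper_width: 0.0425
```

Call:
carry_out:
  series:
    - {"delta_pos":[0,0,-25],"rotation":[0,0,0]}
    - {"delta_pos":[0,0,-25],"rotation":[0,0,0]}
    - {"delta_pos":[0,0,-40],"rotation":[0,0,0]}
    - {"delta_pos":[0,0,-40],"rotation":[0,0,0]}
    - {"delta_pos":[0,0,0],"rotation":[0,0,0]}
    - {"delta_pos":[0,0,0],"rotation":[0,0,0]}

```text
clock: 7.15
ee_pos: [0.4849, -0.1513, 0.2511]
tcp_rot: [0.73, 0.684, 0.001, 0.001]
wrist_force: [0.4, -0.6, -0.8]
gripper_width: 0.0428
```

Run:
```python
from h import *
np.set_printoptions(precision=4,suppress=True)
s=manip.get_state(); print(s['clock'],s['ee_pos'],s['joint_pos'])
for n,(a,b,c_,d) in dict(side=(170,310,200,400)).items():
    c=manip.capture(n); X=cloud(c)
    m=(abs(X[...,0]-.487)<.06)&(X[...,1]>-.19)&(X[...,1]<-.11)&(X[...,2]>.066)&(X[...,2]<.1)
    print(X[m].mean(0),m.sum())
    im=cv2.resize(c['frame'][a:b,c_:d],None,fx=4,fy=4); cv2.imwrite('pics/side3.png',im)
```

```text
7.15 [ 0.4849 -0.1513  0.2511] [-0.2721  0.1751  0.5787  1.7887 -0.1029  1.2056  1.8413]
[ 0.4828 -0.1541  0.0706] 54
```

View pics/side3.png

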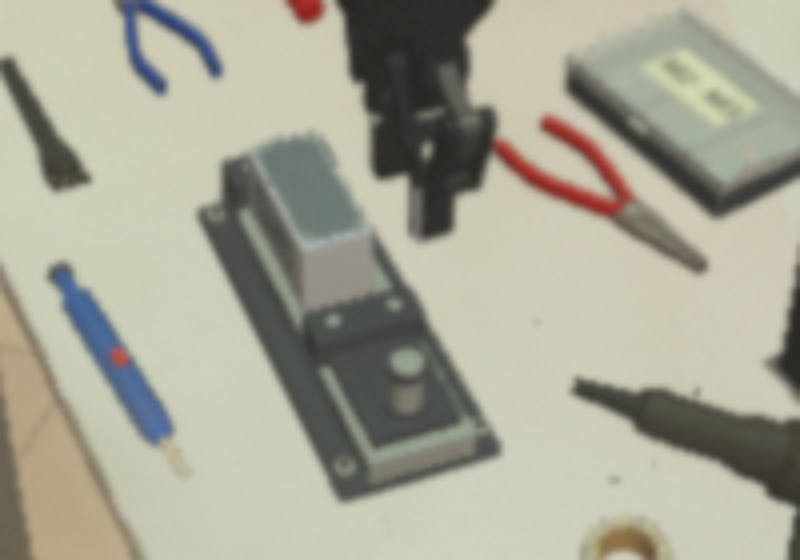

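Call:
carry_out:
  series:
    - {"delta_pos":[36,-1,-5],"rotation":[0,0,0]}
    - {"delta_pos":[36,-1,-5],"rotation":[0,0,0]}
    - {"delta_pos":[36,-1,-5],"rotation":[0,0,0]}
    - {"delta_pos":[36,-1,-5],"rotation":[0,0,0]}
    - {"delta_pos":[0,0,0],"rotation":[0,0,8.5]}
    - {"delta_pos":[0,0,0],"rotation":[0,0,8.5]}
    - {"delta_pos":[0,0,0],"rotation":[0,0,8.5]}
    - {"delta_pos":[0,0,0],"rotation":[0,0,8.5]}
    - {"delta_pos":[0,0,0],"rotation":[0,0,8.5]}
    - {"delta_pos":[0,0,0],"rotation":[0,0,8.5]}
    - {"delta_pos":[0,0,0],"rotation":[0,0,8.5]}
    - {"delta_pos":[0,0,0],"rotation":[0,0,8.5]}
  hand: -1

```text
clock: 8.4
ee_pos: [0.4892, -0.0072, 0.2685]
tcp_rot: [0.988, 0.155, -0.002, 0.0]
wrist_force: [-0.5, 0.8, 0.4]
gripper_width: 0.0853
```

Call:
carry_out:
  series:
    - {"delta_pos":[0,0,0],"rotation":[0,0,8]}
    - {"delta_pos":[0,0,0],"rotation":[0,0,8]}
    - {"delta_pos":[0,0,0],"rotation":[0,0,6]}
    - {"delta_pos":[0,0,0],"rotation":[-7,0,0]}
    - {"delta_pos":[0,0,0],"rotation":[-7,0,0]}
    - {"delta_pos":[0,0,0],"rotation":[-7,0,0]}
    - {"delta_pos":[0,0,0],"rotation":[-7,0,0]}
    - {"delta_pos":[0,0,0],"rotation":[-7,0,0]}
    - {"delta_pos":[0,0,0],"rotation":[0,0,0]}
    - {"delta_pos":[0,0,0],"rotation":[0,0,0]}

```text
clock: 9.4
ee_pos: [0.4895, -0.0071, 0.269]
tcp_rot: [0.953, -0.031, -0.011, 0.3]
wrist_force: [0.1, -0.2, 0.1]
gripper_width: 0.0854
```

```bash
cat > st.py <<'E'
from h import *
from scipy.spatial.transform import Rotation as R
np.set_printoptions(precision=4,suppress=True)
BED=np.array([.4905,-.0095,.028]); YAW=np.deg2rad(-3.7)
V=R.from_euler('z',YAW)
def st():
    s=manip.get_state(); T=R.from_quat(s['tcp_rot'])
    print('clk',s['clock'],'pos',s['ee_pos'],'q',s['joint_pos'],'F',s['wrist_force'],'w',s['gripper_width'])
    L=(V.inv()*T).as_matrix(); print('tool axes in vise (cols)\n',L)
    zt=T.as_matrix()[:,2]
    print('grasp pt in bed mm', 1000*V.inv().apply(s['ee_pos']+.054*zt-BED), 'tcp in bed',1000*V.inv().apply(s['ee_pos']-BED))
    return s,T
E
python3 -c "from st import *; st()"
```

```text
clk 9.4 pos [ 0.4895 -0.0071  0.269 ] q [-0.7992  0.245   0.5094  1.7872  0.4553  1.3921 -0.4934] F [ 0.1324 -0.1779  0.1458] w 0.08537876499281402
tool axes in vise (cols)
 [[ 1.      0.0014 -0.0026]
 [-0.0004 -0.8199 -0.5726]
 [-0.0029  0.5726 -0.8199]]
grasp pt in bed mm [ -1.2608 -28.5593 196.7537] tcp in bed [ -1.1193   2.3589 241.0261]
```

Call:
carry_out:
  series:
    - {"delta_pos":[0,-6,45],"rotation":[0,0,0]}
    - {"delta_pos":[0,-6,45],"rotation":[8.5,0,0]}
    - {"delta_pos":[0,0,0],"rotation":[8.5,0,0]}
    - {"delta_pos":[0,0,0],"rotation":[8.5,0,0]}
    - {"delta_pos":[0,0,0],"rotation":[8.5,0,0]}
    - {"delta_pos":[0,0,0],"rotation":[8.5,0,0]}
    - {"delta_pos":[0,0,0],"rotation":[8.5,0,0]}
    - {"delta_pos":[0,0,0],"rotation":[8.5,0,0]}
    - {"delta_pos":[0,0,0],"rotation":[8.5,0,0]}
    - {"delta_pos":[0,0,0],"rotation":[8.5,0,0]}
    - {"delta_pos":[0,0,0],"rotation":[8.5,0,0]}
    - {"delta_pos":[0,0,0],"rotation":[5,0,0]}

```text
clock: 10.6
ee_pos: [0.4876, -0.0526, 0.1902]
tcp_rot: [0.885, -0.032, 0.019, -0.463]
wrist_force: [0.2, -0.0, 0.4]
gripper_width: 0.085
```

Call:
carry_out:
  series:
    - {"delta_pos":[0,0,0],"rotation":[0,0,0]}
    - {"delta_pos":[0,0,0],"rotation":[0,0,0]}

```text
clock: 10.8
ee_pos: [0.4875, -0.0505, 0.1899]
tcp_rot: [0.887, -0.03, 0.017, -0.46]
wrist_force: [0.5, 0.4, -0.1]
gripper_width: 0.0852
```

Run:
```python
from st import *
st()
c=manip.capture('side'); cv2.imwrite('pics/side4.png',cv2.resize(c['frame'][60:310,160:420],None,fx=2.4,fy=2.4))
```

```text
clk 10.8 pos [ 0.4875 -0.0505  0.1899] q [ 0.1364  0.4922  0.4357  1.8466 -0.987   1.5609  0.914 ] F [ 0.4599  0.4126 -0.0555] w 0.08515658752519677
tool axes in vise (cols)
 [[ 1.     -0.0016  0.0048]
 [-0.0049 -0.5759  0.8175]
 [ 0.0014 -0.8175 -0.5759]]
grasp pt in bed mm [ -0.0985   2.9975 130.7685] tcp in bed [ -0.3583 -41.1461 161.8695]
```

View pics/side4.png

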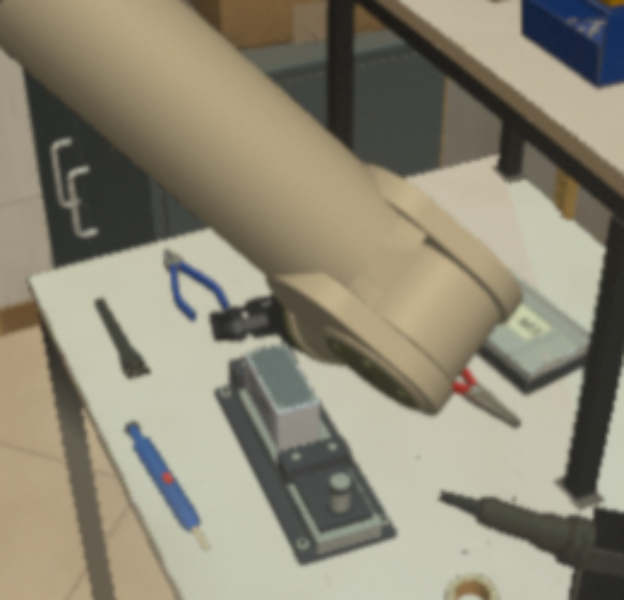

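Call:
carry_out:
  series:
    - {"delta_pos":[0,0,0],"rotation":[-8.5,0,0]}
    - {"delta_pos":[0,0,0],"rotation":[-8.5,0,0]}
    - {"delta_pos":[0,0,0],"rotation":[-8.5,0,0]}
    - {"delta_pos":[0,0,0],"rotation":[-8.5,0,0]}
    - {"delta_pos":[0,0,0],"rotation":[-8.5,0,0]}
    - {"delta_pos":[0,0,0],"rotation":[-8.5,0,0]}
    - {"delta_pos":[0,0,0],"rotation":[-8.5,0,0]}
    - {"delta_pos":[0,0,0],"rotation":[-8.5,0,0]}
    - {"delta_pos":[0,0,0],"rotation":[-8.5,0,0]}
    - {"delta_pos":[0,0,0],"rotation":[-8.5,0,0]}
    - {"delta_pos":[0,0,0],"rotation":[-5,0,0]}

```text
clock: 11.95
ee_pos: [0.4885, -0.0457, 0.1909]
tcp_rot: [0.953, -0.029, -0.006, 0.302]
wrist_force: [-0.3, 0.6, -0.0]
gripper_width: 0.0854
```

Call:
carry_out:
  series:
    - {"delta_pos":[0,-30,-2],"rotation":[0,0,0]}
    - {"delta_pos":[0,-30,-2],"rotation":[0,0,0]}
    - {"delta_pos":[0,-30,-3],"rotation":[0,0,0]}
    - {"delta_pos":[0,0,0],"rotation":[0,0,0]}
    - {"delta_pos":[0,0,0],"rotation":[0,0,0]}
    - {"delta_pos":[0,0,0],"rotation":[0,0,0]}

```text
clock: 12.55
ee_pos: [0.4927, 0.0283, 0.145]
tcp_rot: [0.953, -0.032, -0.009, 0.3]
wrist_force: [-0.2, 0.0, 0.6]
gripper_width: 0.0852
```

Run:
```python
from st import *
st()
for n,(a,b,c_,d) in dict(top=(150,290,200,400),side=(140,300,180,380)).items():
    c=manip.capture(n); cv2.imwrite(f'pics/{n}5.png',cv2.resize(c['frame'][a:b,c_:d],None,fx=3.7,fy=3.7))
```

```text
clk 12.55 pos [0.4927 0.0283 0.145 ] q [-0.8273  0.4396  0.496   1.8668  0.3813  1.1695 -0.6135] F [-0.2113  0.0258  0.5856] w 0.08520314613790153
tool axes in vise (cols)
 [[ 1.     -0.0022  0.0012]
 [-0.0011 -0.8199 -0.5726]
 [ 0.0023  0.5726 -0.8199]]
grasp pt in bed mm [-0.1341  6.9792 72.726 ] tcp in bed [ -0.2008  37.898  116.9982]
```

View pics/top5.png

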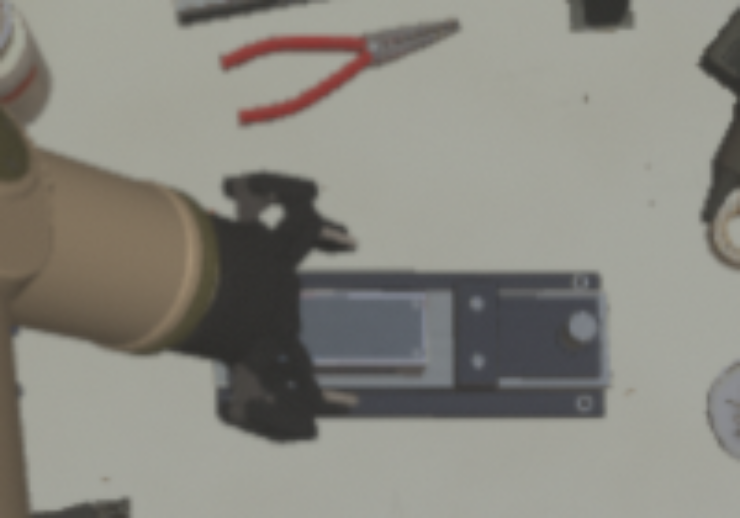

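View pics/side5.png

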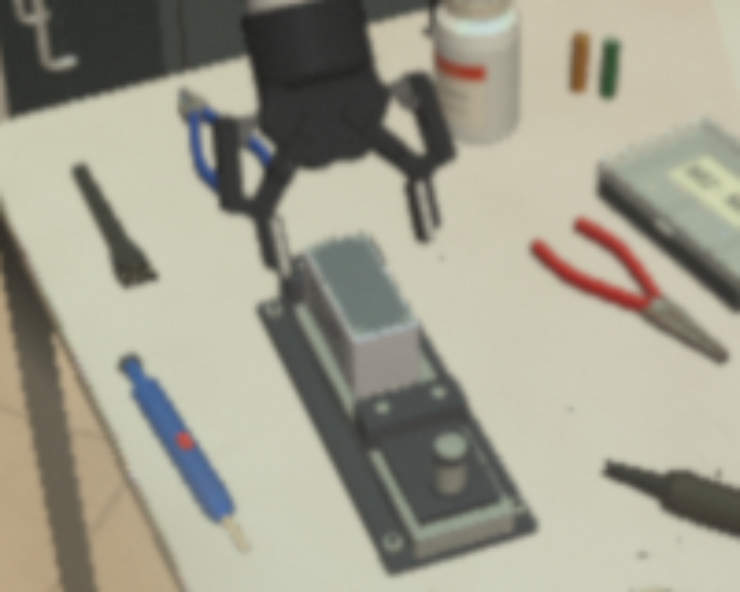

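Call:
carry_out:
  series:
    - {"delta_pos":[0,-8,11],"rotation":[0,0,0]}
    - {"delta_pos":[0,-8,11],"rotation":[0,0,0]}
    - {"delta_pos":[0,-7,11],"rotation":[0,0,0]}
    - {"delta_pos":[0,0,0],"rotation":[0,0,0]}
    - {"delta_pos":[0,0,0],"rotation":[0,0,0]}

```text
clock: 13.15
ee_pos: [0.492, 0.0281, 0.1031]
tcp_rot: [0.953, -0.031, -0.011, 0.301]
wrist_force: [-0.4, -1.0, 0.7]
gripper_width: 0.0849
```

Call:
carry_out:
  series:
    - {"delta_pos":[0,0,0],"rotation":[0,0,0]}
    - {"delta_pos":[0,0,0],"rotation":[0,0,0]}
    - {"delta_pos":[0,0,0],"rotation":[0,0,0]}
    - {"delta_pos":[0,0,0],"rotation":[0,0,0]}
    - {"delta_pos":[0,0,0],"rotation":[0,0,0]}
    - {"delta_pos":[0,0,0],"rotation":[0,0,0]}
  hand: 1

```text
clock: 13.75
ee_pos: [0.4928, 0.0289, 0.1042]
tcp_rot: [0.953, -0.031, -0.009, 0.3]
wrist_force: [0.4, 2.3, 5.9]
gripper_width: 0.0437
```

Run:
```python
from st import *
st()
for n,(a,b,c_,d) in dict(side=(140,300,180,380)).items():
    c=manip.capture(n); cv2.imwrite(f'pics/{n}6.png',cv2.resize(c['frame'][a:b,c_:d],None,fx=3.7,fy=3.7))
```

```text
clk 13.75 pos [0.4928 0.0289 0.1042] q [-0.8144  0.5075  0.4824  1.8867  0.3669  1.0915 -0.6397] F [0.3719 2.331  5.9135] w 0.04368763256739688
tool axes in vise (cols)
 [[ 1.     -0.0012  0.0004]
 [-0.0008 -0.8195 -0.5731]
 [ 0.001   0.5731 -0.8195]]
grasp pt in bed mm [-0.1612  7.4884 31.9698] tcp in bed [-0.1815 38.438  76.2204]
```

View pics/side6.png

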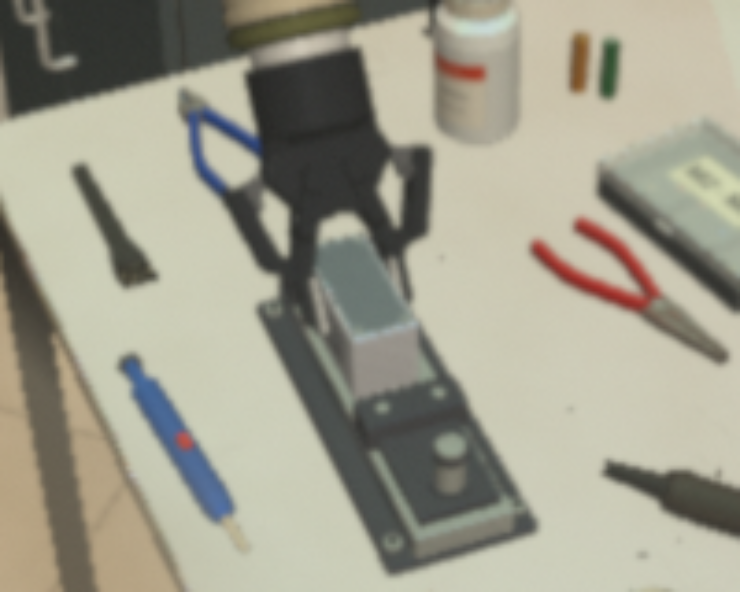

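Call:
carry_out:
  series:
    - {"delta_pos":[0,5,-7],"rotation":[0,0,0]}
    - {"delta_pos":[0,9,-13],"rotation":[0,0,0]}
    - {"delta_pos":[0,14,-20],"rotation":[0,0,0]}
    - {"delta_pos":[0,15,-21],"rotation":[0,0,0]}
    - {"delta_pos":[0,15,-21],"rotation":[0,0,0]}
    - {"delta_pos":[0,0,0],"rotation":[0,0,0]}
    - {"delta_pos":[0,0,0],"rotation":[0,0,0]}

```text
clock: 14.5
ee_pos: [0.4921, 0.0281, 0.204]
tcp_rot: [0.953, -0.032, -0.01, 0.3]
wrist_force: [-0.5, 0.4, -2.9]
gripper_width: 0.0436
```

Run:
```python
from st import *
st()
for n,(a,b,c_,d) in dict(side=(120,300,180,380)).items():
    c=manip.capture(n); cv2.imwrite(f'pics/{n}7.png',cv2.resize(c['frame'][a:b,c_:d],None,fx=3.3,fy=3.3))
```

```text
clk 14.5 pos [0.4921 0.0281 0.204 ] q [-0.8443  0.3536  0.5105  1.822   0.4011  1.2892 -0.5729] F [-0.5135  0.3674 -2.9464] w 0.043586038702395004
tool axes in vise (cols)
 [[ 1.     -0.0013 -0.0007]
 [-0.0014 -0.8198 -0.5726]
 [ 0.0002  0.5726 -0.8198]]
grasp pt in bed mm [ -0.8781   6.7257 131.7626] tcp in bed [ -0.842   37.6451 176.0343]
```

View pics/side7.png

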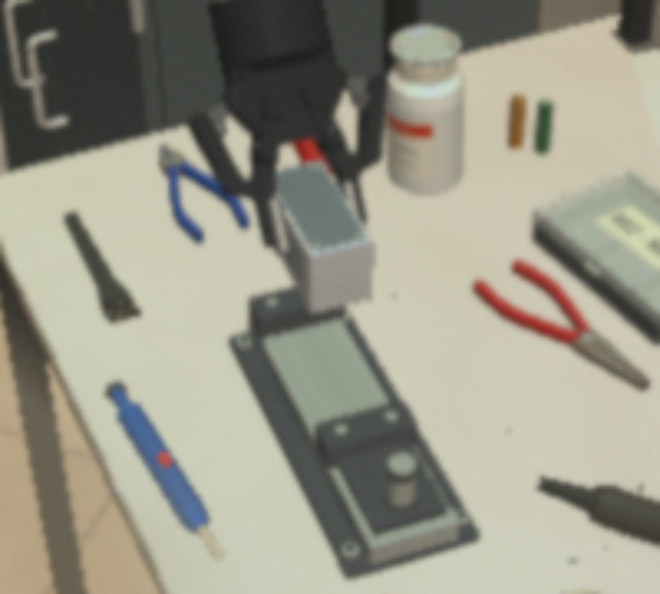

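Call:
carry_out:
  series:
    - {"delta_pos":[0,34,14],"rotation":[0,0,0]}
    - {"delta_pos":[0,34,14],"rotation":[0,0,0]}
    - {"delta_pos":[0,0,0],"rotation":[8,0,0]}
    - {"delta_pos":[0,0,0],"rotation":[8,0,0]}
    - {"delta_pos":[0,0,0],"rotation":[8,0,0]}
    - {"delta_pos":[0,0,0],"rotation":[8,0,0]}
    - {"delta_pos":[0,0,0],"rotation":[8,0,0]}
    - {"delta_pos":[0,0,0],"rotation":[8,0,0]}
    - {"delta_pos":[0,0,0],"rotation":[8,0,0]}
    - {"delta_pos":[0,0,0],"rotation":[8,0,0]}
    - {"delta_pos":[0,0,0],"rotation":[8,0,0]}

```text
clock: 15.65
ee_pos: [0.4873, -0.0439, 0.2194]
tcp_rot: [0.947, -0.032, 0.011, -0.32]
wrist_force: [-0.6, 1.0, -3.6]
gripper_width: 0.0433
```

Call:
carry_out:
  series:
    - {"delta_pos":[0,0,0],"rotation":[8,0,0]}
    - {"delta_pos":[0,0,0],"rotation":[7,0,0]}
    - {"delta_pos":[0,0,0],"rotation":[3,0,0]}
    - {"delta_pos":[0,0,0],"rotation":[0,0,0]}
    - {"delta_pos":[0,0,0],"rotation":[0,0,0]}
    - {"delta_pos":[0,0,0],"rotation":[0,0,0]}

```text
clock: 16.25
ee_pos: [0.4876, -0.0431, 0.2201]
tcp_rot: [0.887, -0.029, 0.015, -0.461]
wrist_force: [0.2, 0.1, -2.2]
gripper_width: 0.0436
```

Run:
```python
from st import *
s,T=st()
for n,(a,b,c_,d) in dict(top=(170,280,220,380),side=(120,300,180,380)).items():
    c=manip.capture(n); X=cloud(c); np.save(n+'8.npy',X)
    cv2.imwrite(f'pics/{n}8.png',cv2.resize(c['frame'][a:b,c_:d],None,fx=3.3,fy=3.3))
    m=manip.trace(n,'housing')
    if m:
        Y=X[m[0]['mask']]; Y=Y[~np.isnan(Y[:,0])]; B=1000*V.inv().apply(Y-BED); print(n,m[0]['p'],len(B),np.percentile(B,[2,50,98],axis=0))
        np.save(n+'h8.npy',B)
```

```text
clk 16.25 pos [ 0.4876 -0.0431  0.2201] q [ 0.0485  0.4558  0.5285  1.8388 -0.9989  1.6128  0.8767] F [ 0.2224  0.1288 -2.1977] w 0.04359511479904859
tool axes in vise (cols)
 [[ 1.     -0.0002  0.0001]
 [-0.0002 -0.5749  0.8182]
 [-0.0001 -0.8182 -0.5749]]
grasp pt in bed mm [ -0.6946  10.4744 161.054 ] tcp in bed [ -0.7008 -33.7103 192.0977]
top 0.73 699 [[-22.9422  -2.7715 141.5113]
 [ -4.7471  21.5138 201.1457]
 [ 20.007   43.9703 210.3819]]
side 0.85 384 [[-23.6872 -11.624  110.9631]
 [-18.8442  -6.9227 136.7549]
 [ 15.3181  38.1863 204.8987]]
```

View pics/side8.png

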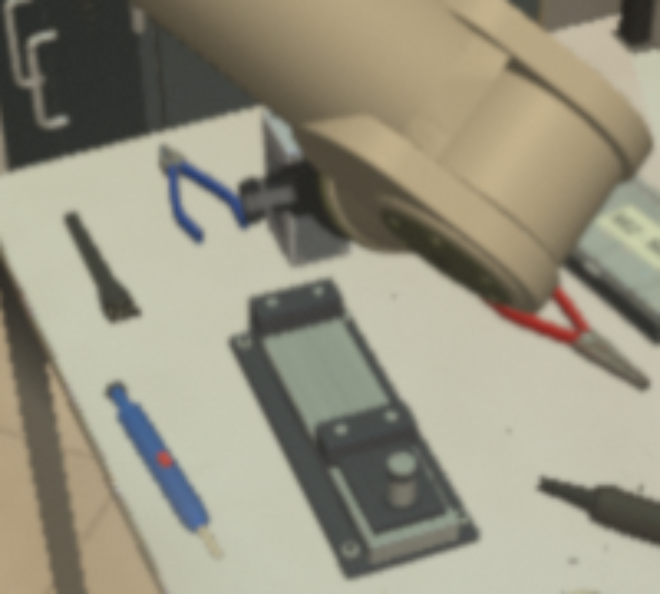

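View pics/top8.png

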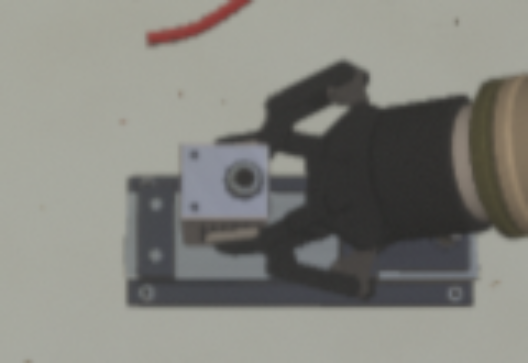

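Run:
```python
import numpy as np
np.set_printoptions(precision=4,suppress=True)
B=np.load('toph8.npy'); T=B[(B[:,2]>192)&(B[:,2]<206)]
for _ in range(3):
    A=np.c_[T[:,:2],np.ones(len(T))]; k=np.linalg.lstsq(A,T[:,2],rcond=None)[0]; r=T[:,2]-A@k; T=T[abs(r)<2.5*r.std()]
print(k,r.std(),len(T))
X=np.load('top8.npy').reshape(-1,3)  # bench plane tilt reference
m=(abs(X[:,2])<.012)&(X[:,0]>.4)&(X[:,0]<.65)&(abs(X[:,1])<.3); q=X[m]*1000
print(np.linalg.lstsq(np.c_[q[:,:2],np.ones(len(q))],q[:,2],rcond=None)[0])
```

```text
[ -0.0005  -0.0086 201.4256] 1.35394155364634 524
[-0.0057  0.0006  2.1334]
```

Call:
carry_out:
  series:
    - {"delta_pos":[0,16.4,11.5],"rotation":[0,0,0]}
    - {"delta_pos":[0,16.4,11.5],"rotation":[0,0,0]}
    - {"delta_pos":[0,16.4,11.5],"rotation":[0,0,0]}
    - {"delta_pos":[0,16.4,11.5],"rotation":[0,0,0]}
    - {"delta_pos":[0,8.2,5.7],"rotation":[0,0,0]}
    - {"delta_pos":[0,4.9,3.5],"rotation":[0,0,0]}
    - {"delta_pos":[0,0,0],"rotation":[0,0,0]}
    - {"delta_pos":[0,0,0],"rotation":[0,0,0]}
    - {"delta_pos":[0,0,0],"rotation":[0,0,0]}

```text
clock: 17.35
ee_pos: [0.488, -0.0437, 0.1249]
tcp_rot: [0.887, -0.029, 0.016, -0.461]
wrist_force: [0.1, 0.2, -2.0]
gripper_width: 0.0435
```

Run:
```python
from st import *
s,T=st()
for n,(a,b,c_,d) in dict(top=(190,270,230,350),side=(140,300,180,380)).items():
    c=manip.capture(n); X=cloud(c)
    cv2.imwrite(f'pics/{n}9.png',cv2.resize(c['frame'][a:b,c_:d],None,fx=3.7,fy=3.7))
    m=manip.trace(n,'housing')
    if m:
        Y=X[m[0]['mask']]; Y=Y[~np.isnan(Y[:,0])]; B=1000*V.inv().apply(Y-BED); print(n,m[0]['p'],len(B),np.percentile(B,[2,50,98],axis=0))
```

```text
clk 17.35 pos [ 0.488  -0.0437  0.1249] q [ 0.0848  0.6162  0.4901  1.8771 -1.0629  1.5256  1.0435] F [ 0.0928  0.1806 -1.9739] w 0.04353480584359962
tool axes in vise (cols)
 [[ 1.      0.0004  0.0018]
 [-0.0012 -0.5739  0.819 ]
 [ 0.0014 -0.819  -0.5739]]
grasp pt in bed mm [-0.2113  9.9548 65.8823] tcp in bed [ -0.3095 -34.2689  96.8703]
top 0.57 588 [[-22.8614  -4.7848  30.774 ]
 [ -5.9296  22.3045 105.873 ]
 [ 19.3537  45.3075 114.8026]]
side 0.7 342 [[ -35.7567 -103.3518  -25.0329]
 [ -18.9918   -3.3616   72.0149]
 [  14.7424  163.3683  122.2168]]
```

View pics/side9.png

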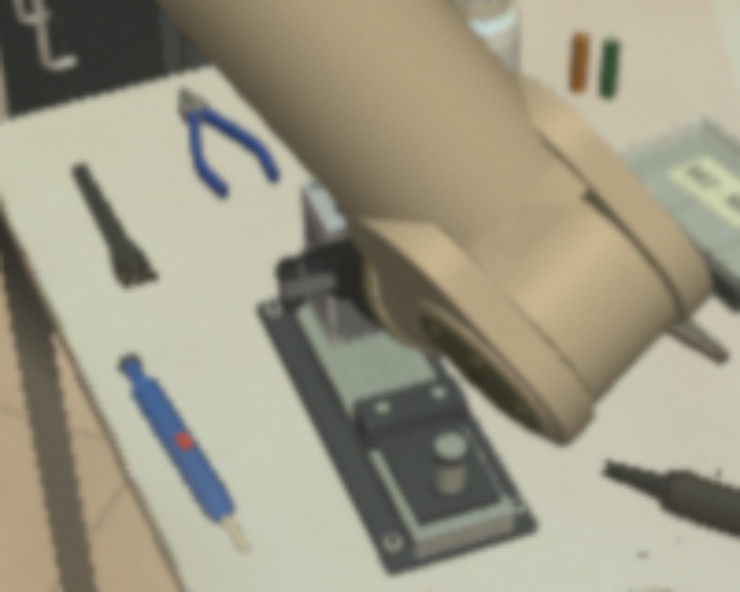

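View pics/top9.png

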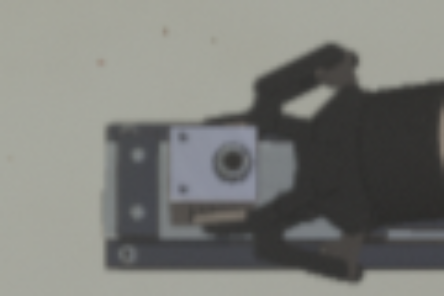

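Call:
carry_out:
  series:
    - {"delta_pos":[0,4.9,3.4],"rotation":[0,0,0]}
    - {"delta_pos":[0,1.2,0.9],"rotation":[0,0,0]}
    - {"delta_pos":[0,1.2,0.9],"rotation":[0,0,0]}
    - {"delta_pos":[0,0,0],"rotation":[0,0,0]}
    - {"delta_pos":[0,0,0],"rotation":[0,0,0]}

```text
clock: 18.05
ee_pos: [0.4876, -0.0434, 0.115]
tcp_rot: [0.887, -0.029, 0.015, -0.462]
wrist_force: [0.2, -0.3, -2.5]
gripper_width: 0.0435
```

Call:
carry_out:
  series:
    - {"delta_pos":[0,0.8,0.6],"rotation":[0,0,0]}
    - {"delta_pos":[0,0,0],"rotation":[0,0,0]}
    - {"delta_pos":[0,0,0],"rotation":[0,0,0]}

```text
clock: 18.35
ee_pos: [0.4876, -0.0434, 0.1141]
tcp_rot: [0.887, -0.029, 0.015, -0.461]
wrist_force: [-0.0, -0.2, -2.5]
gripper_width: 0.043
```

Call:
carry_out:
  series:
    - {"delta_pos":[0,0.8,0.6],"rotation":[0,0,0]}
    - {"delta_pos":[0,0,0],"rotation":[0,0,0]}
    - {"delta_pos":[0,0,0],"rotation":[0,0,0]}

```text
clock: 18.65
ee_pos: [0.4877, -0.0434, 0.1133]
tcp_rot: [0.886, -0.029, 0.015, -0.462]
wrist_force: [-0.2, -2.0, -0.0]
gripper_width: 0.0433
```

```bash
python3 -c "from st import *; st()"
```

```text
clk 18.65 pos [ 0.4877 -0.0434  0.1133] q [ 0.0892  0.637   0.4843  1.8793 -1.0714  1.516   1.0618] F [-0.1754 -1.9769 -0.001 ] w 0.04327986007788107
tool axes in vise (cols)
 [[ 1.     -0.0005  0.0012]
 [-0.0013 -0.5734  0.8192]
 [ 0.0003 -0.8192 -0.5734]]
grasp pt in bed mm [-0.5635 10.2316 54.3489] tcp in bed [ -0.6284 -34.0075  85.3149]
```

Call:
carry_out:
  series:
    - {"delta_pos":[0,0.4,0.3],"rotation":[0,0,0]}
    - {"delta_pos":[0,0,0],"rotation":[0,0,0]}
    - {"delta_pos":[0,0,0],"rotation":[0,0,0]}

```text
clock: 18.95
ee_pos: [0.4877, -0.0434, 0.1132]
tcp_rot: [0.886, -0.029, 0.015, -0.462]
wrist_force: [-1.6, -2.6, 5.1]
gripper_width: 0.0432
```

Call:
carry_out:
  series:
    - {"delta_pos":[0,0,0],"rotation":[0,0,0]}
    - {"delta_pos":[0,0,0],"rotation":[0,0,0]}
    - {"delta_pos":[0,0,0],"rotation":[0,0,0]}
    - {"delta_pos":[0,0,0],"rotation":[0,0,0]}
    - {"delta_pos":[0,0,0],"rotation":[0,0,0]}
  hand: -1

```text
clock: 19.45
ee_pos: [0.4876, -0.0432, 0.1125]
tcp_rot: [0.887, -0.029, 0.015, -0.461]
wrist_force: [-0.4, 0.5, -0.5]
gripper_width: 0.0852
```

Run:
```python
from st import *
s,T=st()
for n,(a,b,c_,d) in dict(top=(170,280,220,380),side=(140,300,180,380)).items():
    c=manip.capture(n); X=cloud(c)
    cv2.imwrite(f'pics/{n}10.png',cv2.resize(c['frame'][a:b,c_:d],None,fx=3.7,fy=3.7))
```

```text
clk 19.45 pos [ 0.4876 -0.0432  0.1125] q [ 0.0892  0.6383  0.4839  1.8795 -1.0717  1.5152  1.0626] F [-0.4085  0.4749 -0.4832] w 0.08524790411829034
tool axes in vise (cols)
 [[ 1.     -0.0008  0.0008]
 [-0.0011 -0.5736  0.8191]
 [-0.0001 -0.8191 -0.5736]]
grasp pt in bed mm [-0.6939 10.371  53.5448] tcp in bed [ -0.7379 -33.8628  84.5185]
```

View pics/top10.png

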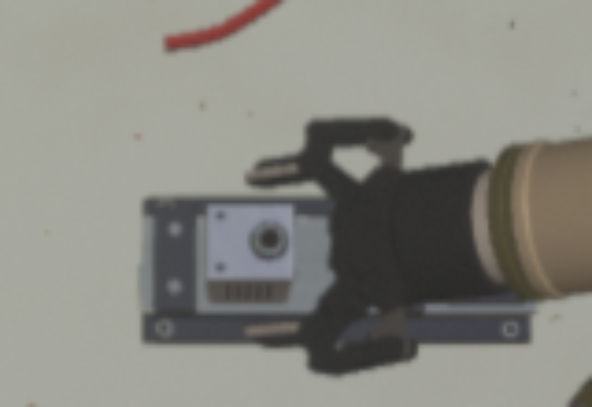

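Call:
carry_out:
  series:
    - {"delta_pos":[0,0,-15],"rotation":[0,0,0]}
    - {"delta_pos":[0,0,-25],"rotation":[0,0,0]}
    - {"delta_pos":[0,0,-35],"rotation":[0,0,0]}
    - {"delta_pos":[0,0,-35],"rotation":[0,0,0]}
    - {"delta_pos":[0,-25,-10],"rotation":[-7.8,0,0]}
    - {"delta_pos":[0,0,-10],"rotation":[-7.8,0,0]}
    - {"delta_pos":[0,0,0],"rotation":[-7.8,0,0]}
    - {"delta_pos":[0,0,0],"rotation":[-7.8,0,0]}
    - {"delta_pos":[0,0,0],"rotation":[-7.8,0,0]}
    - {"delta_pos":[0,0,0],"rotation":[-7.8,0,0]}
    - {"delta_pos":[0,0,0],"rotation":[-8.2,0,0]}
  hand: 0

```text
clock: 20.65
ee_pos: [0.4818, -0.136, 0.2103]
tcp_rot: [0.999, -0.034, 0.002, 0.003]
wrist_force: [-0.5, -0.3, -0.7]
gripper_width: 0.0429
```

Call:
carry_out:
  series:
    - {"delta_pos":[0,0,0],"rotation":[0,0,-8.2]}
    - {"delta_pos":[0,0,0],"rotation":[0,0,-8.2]}
    - {"delta_pos":[0,0,0],"rotation":[0,0,-8.2]}
    - {"delta_pos":[0,0,0],"rotation":[0,0,-8.2]}
    - {"delta_pos":[0,0,0],"rotation":[0,0,-8.2]}
    - {"delta_pos":[0,0,0],"rotation":[0,0,-8.2]}
    - {"delta_pos":[0,0,0],"rotation":[0,0,-8.2]}
    - {"delta_pos":[0,0,0],"rotation":[0,0,-8.2]}
    - {"delta_pos":[0,0,0],"rotation":[0,0,-8.2]}
    - {"delta_pos":[0,0,0],"rotation":[0,0,-8.2]}
    - {"delta_pos":[0,0,0],"rotation":[0,0,-8]}
    - {"delta_pos":[0,0,0],"rotation":[0,0,0]}

```text
clock: 21.85
ee_pos: [0.4813, -0.1356, 0.2093]
tcp_rot: [0.73, 0.684, -0.0, 0.0]
wrist_force: [-0.3, -0.4, 0.9]
gripper_width: 0.0428
```

Run:
```python
from st import *
s,T=st()
for n,(a,b,c_,d) in dict(top=(170,280,220,380),side=(140,300,180,380)).items():
    c=manip.capture(n); X=cloud(c)
    cv2.imwrite(f'pics/{n}11.png',cv2.resize(c['frame'][a:b,c_:d],None,fx=3.7,fy=3.7))
    B=1000*V.inv().apply(X.reshape(-1,3)-BED)
    H=B[(abs(B[:,0])<35)&(B[:,1]>-30)&(B[:,1]<60)&(B[:,2]>85)&(B[:,2]<110)]; print(n,'top of housing',np.percentile(H,[3,50,97],axis=0))
    P=B[(abs(B[:,0])<20)&(B[:,1]<-110)&(B[:,2]>38)&(B[:,2]<48)]; print('post',len(P),P.mean(0))
```

```text
clk 21.85 pos [ 0.4813 -0.1356  0.2093] q [-0.2655  0.1987  0.5396  1.8597 -0.113   1.1131  1.8206] F [-0.3417 -0.3809  0.8918] w 0.04277285769166071
tool axes in vise (cols)
 [[ 0.0011  1.      0.0001]
 [ 1.     -0.0011 -0.0003]
 [-0.0003  0.0001 -1.    ]]
grasp pt in bed mm [  -1.0108 -126.437   127.3379] tcp in bed [  -1.0184 -126.4198  181.3379]
top top of housing [[-22.3375  -3.1295  90.1357]
 [ -2.3587  20.1423  94.6185]
 [ 19.7507  45.3508 102.9453]]
post 335 [   0.9329 -451.2272   42.0535]
side top of housing [[-22.9302 -11.0625  86.1745]
 [ -5.5254   4.7857  96.1863]
 [ 17.1485  37.3521 104.9824]]
post 886 [   0.8992 -452.3039   43.3331]
```

View pics/side11.png

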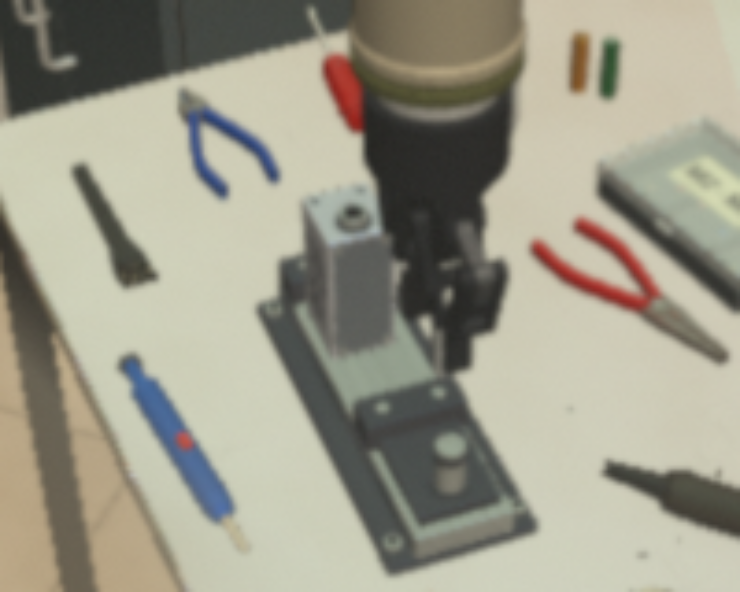

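View pics/top11.png

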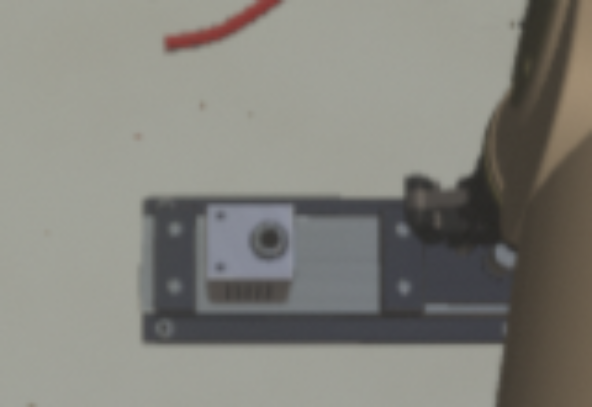

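Call:
carry_out:
  series:
    - {"delta_pos":[-15.4,4.5,8],"rotation":[0,0,0]}
    - {"delta_pos":[0,0,20],"rotation":[0,0,0]}
    - {"delta_pos":[0,0,20],"rotation":[0,0,0]}
    - {"delta_pos":[0,0,20],"rotation":[0,0,0]}
    - {"delta_pos":[0,0,10],"rotation":[0,0,0]}
    - {"delta_pos":[0,0,10],"rotation":[0,0,0]}
    - {"delta_pos":[0,0,0],"rotation":[0,0,0]}

```text
clock: 22.65
ee_pos: [0.4846, -0.15, 0.1199]
tcp_rot: [0.73, 0.683, -0.001, -0.001]
wrist_force: [0.1, 0.7, 0.1]
gripper_width: 0.0429
```

Call:
carry_out:
  series:
    - {"delta_pos":[0,0,0],"rotation":[0,0,0]}
    - {"delta_pos":[0,0,0],"rotation":[0,0,0]}
    - {"delta_pos":[0,0,0],"rotation":[0,0,0]}
    - {"delta_pos":[0,0,0],"rotation":[0,0,0]}
  hand: 1

```text
clock: 23.05
ee_pos: [0.4856, -0.1503, 0.1217]
tcp_rot: [0.73, 0.683, 0.001, 0.001]
wrist_force: [-1.9, -0.3, 6.6]
gripper_width: 0.0159
```

Call:
carry_out:
  series:
    - {"delta_pos":[6,0,0],"rotation":[0,0,0]}
    - {"delta_pos":[6,0,0],"rotation":[0,0,0]}
    - {"delta_pos":[6,0,0],"rotation":[0,0,0]}
    - {"delta_pos":[6,0,0],"rotation":[0,0,0]}
    - {"delta_pos":[6,0,0],"rotation":[0,0,0]}
    - {"delta_pos":[6,0,0],"rotation":[0,0,0]}
    - {"delta_pos":[4,0,0],"rotation":[0,0,0]}
    - {"delta_pos":[0,0,0],"rotation":[0,0,0]}
    - {"delta_pos":[0,0,0],"rotation":[0,0,0]}

```text
clock: 23.95
ee_pos: [0.4882, -0.11, 0.1217]
tcp_rot: [0.73, 0.683, 0.001, 0.001]
wrist_force: [-1.9, -0.9, 9.1]
gripper_width: 0.0158
```

Run:
```python
from st import *
s,T=st()
for n,(a,b,c_,d) in dict(top=(170,280,220,380),side=(140,300,180,380)).items():
    c=manip.capture(n); X=cloud(c)
    cv2.imwrite(f'pics/{n}12.png',cv2.resize(c['frame'][a:b,c_:d],None,fx=3.7,fy=3.7))
```

```text
clk 23.95 pos [ 0.4882 -0.11    0.1217] q [-0.2752  0.3185  0.507   1.9463 -0.1924  0.9222  1.8321] F [-1.8935 -0.9491  9.1275] w 0.015839668800630112
tool axes in vise (cols)
 [[ 0.0012  1.      0.0015]
 [ 1.     -0.0012  0.0001]
 [ 0.0001  0.0015 -1.    ]]
grasp pt in bed mm [   4.3201 -100.435    39.6649] tcp in bed [   4.2394 -100.4419   93.6648]
```

View pics/side12.png

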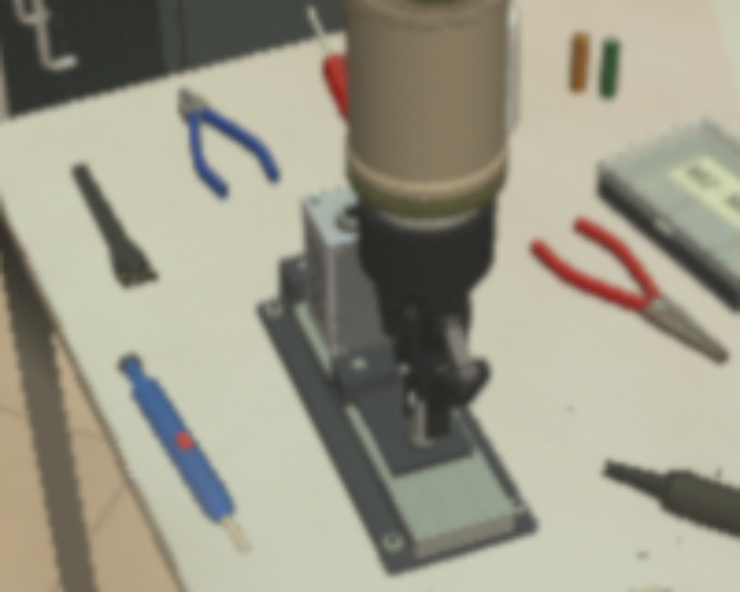

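Call:
carry_out:
  series:
    - {"delta_pos":[3,0,0],"rotation":[0,0,0]}
    - {"delta_pos":[3,0,0],"rotation":[0,0,0]}
    - {"delta_pos":[3,0,0],"rotation":[0,0,0]}
    - {"delta_pos":[3,0,0],"rotation":[0,0,0]}
    - {"delta_pos":[2,0,0],"rotation":[0,0,0]}
    - {"delta_pos":[2,0,0],"rotation":[0,0,0]}
    - {"delta_pos":[2,0,0],"rotation":[0,0,0]}
    - {"delta_pos":[0,0,0],"rotation":[0,0,0]}

```text
clock: 24.85
ee_pos: [0.4894, -0.0926, 0.1217]
tcp_rot: [0.73, 0.683, 0.0, 0.001]
wrist_force: [-1.7, -1.9, 8.4]
gripper_width: 0.016
```

Call:
carry_out:
  series:
    - {"delta_pos":[1,0,0],"rotation":[0,0,0]}
    - {"delta_pos":[1,0,0],"rotation":[0,0,0]}
    - {"delta_pos":[1,0,0],"rotation":[0,0,0]}
    - {"delta_pos":[0,0,0],"rotation":[0,0,0]}

```text
clock: 25.25
ee_pos: [0.4895, -0.0902, 0.1217]
tcp_rot: [0.73, 0.683, 0.0, 0.001]
wrist_force: [-1.5, -4.7, 7.6]
gripper_width: 0.0158
```

Run:
```python
from st import *
s,T=st()
for n,(a,b,c_,d) in dict(top=(170,280,220,380),side=(140,300,180,380)).items():
    c=manip.capture(n); X=cloud(c)
    cv2.imwrite(f'pics/{n}13.png',cv2.resize(c['frame'][a:b,c_:d],None,fx=3.7,fy=3.7))
```

```text
clk 25.25 pos [ 0.4895 -0.0902  0.1217] q [-0.3107  0.3117  0.4994  1.9532 -0.1846  0.9192  1.7846] F [-1.532  -4.6673  7.5954] w 0.01584328294469949
tool axes in vise (cols)
 [[ 0.0023  1.      0.0017]
 [ 1.     -0.0023 -0.0011]
 [-0.0011  0.0017 -1.    ]]
grasp pt in bed mm [  4.3479 -80.6481  39.6731] tcp in bed [  4.2554 -80.5889  93.673 ]
```

View pics/top13.png

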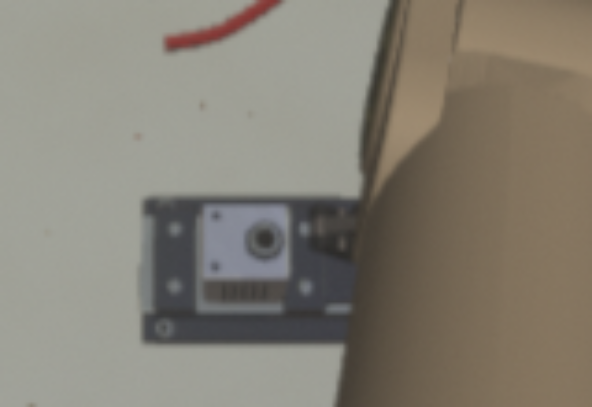

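Call:
carry_out:
  series:
    - {"delta_pos":[1,0,0],"rotation":[0,0,0]}
    - {"delta_pos":[1,0,0],"rotation":[0,0,0]}
    - {"delta_pos":[1,0,0],"rotation":[0,0,0]}
    - {"delta_pos":[0,0,0],"rotation":[0,0,0]}

```text
clock: 25.75
ee_pos: [0.4897, -0.0872, 0.1217]
tcp_rot: [0.73, 0.683, 0.0, 0.001]
wrist_force: [-2.8, -5.0, 8.0]
gripper_width: 0.0156
```

Call:
carry_out:
  series:
    - {"delta_pos":[1,0,0],"rotation":[0,0,0]}
    - {"delta_pos":[1,0,0],"rotation":[0,0,0]}
    - {"delta_pos":[0,0,0],"rotation":[0,0,0]}

```text
clock: 26.05
ee_pos: [0.4898, -0.0852, 0.1217]
tcp_rot: [0.73, 0.683, 0.0, 0.001]
wrist_force: [-1.7, -5.0, 8.0]
gripper_width: 0.016
```

Call:
carry_out:
  series:
    - {"delta_pos":[1,0,0],"rotation":[0,0,0]}
    - {"delta_pos":[1,0,0],"rotation":[0,0,0]}
    - {"delta_pos":[0,0,0],"rotation":[0,0,0]}

```text
clock: 26.35
ee_pos: [0.4898, -0.085, 0.1217]
tcp_rot: [0.731, 0.682, -0.0, 0.002]
wrist_force: [-2.0, -11.2, 7.9]
gripper_width: 0.0156
```

Call:
carry_out:
  series:
    - {"delta_pos":[1,0,0],"rotation":[0,0,0]}
    - {"delta_pos":[1,0,0],"rotation":[0,0,0]}
    - {"delta_pos":[0,0,0],"rotation":[0,0,0]}

```text
clock: 26.65
ee_pos: [0.4898, -0.0849, 0.1217]
tcp_rot: [0.732, 0.682, -0.001, 0.003]
wrist_force: [-1.7, -16.6, 6.4]
gripper_width: 0.0158
```

Call:
carry_out:
  series:
    - {"delta_pos":[2,0,0],"rotation":[0,0,0]}
    - {"delta_pos":[2,0,0],"rotation":[0,0,0]}
    - {"delta_pos":[0,0,0],"rotation":[0,0,0]}
    - {"delta_pos":[0,0,0],"rotation":[0,0,0]}
    - {"delta_pos":[0,0,0],"rotation":[0,0,0]}

```text
clock: 27.15
ee_pos: [0.4898, -0.0844, 0.1217]
tcp_rot: [0.733, 0.681, -0.002, 0.004]
wrist_force: [-1.5, -28.6, 4.4]
gripper_width: 0.0157
```

Run:
```python
from st import *
s,T=st()
for n,(a,b,c_,d) in dict(top=(170,280,220,380),side=(140,300,180,380)).items():
    c=manip.capture(n)
    cv2.imwrite(f'pics/{n}14.png',cv2.resize(c['frame'][a:b,c_:d],None,fx=3.7,fy=3.7))
```

```text
clk 27.15 pos [ 0.4898 -0.0844  0.1217] q [-0.3291  0.3092  0.5013  1.9565 -0.1745  0.9158  1.7554] F [ -1.4523 -28.6022   4.4395] w 0.01566731537158434
tool axes in vise (cols)
 [[ 0.0093  1.      0.0027]
 [ 0.9999 -0.0093 -0.0089]
 [-0.0089  0.0028 -1.    ]]
grasp pt in bed mm [  4.2968 -75.2923  39.6967] tcp in bed [  4.1484 -74.8095  93.6943]
```

View pics/top14.png

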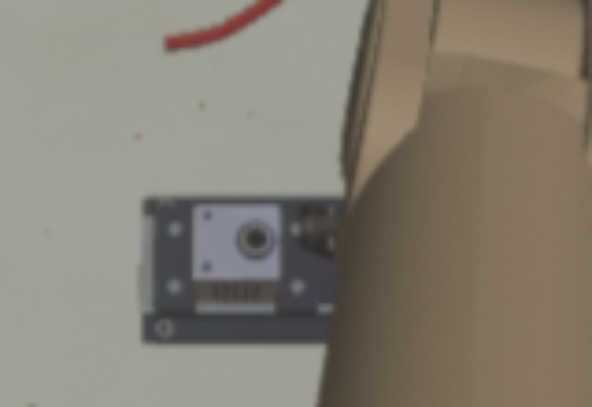

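View pics/side14.png

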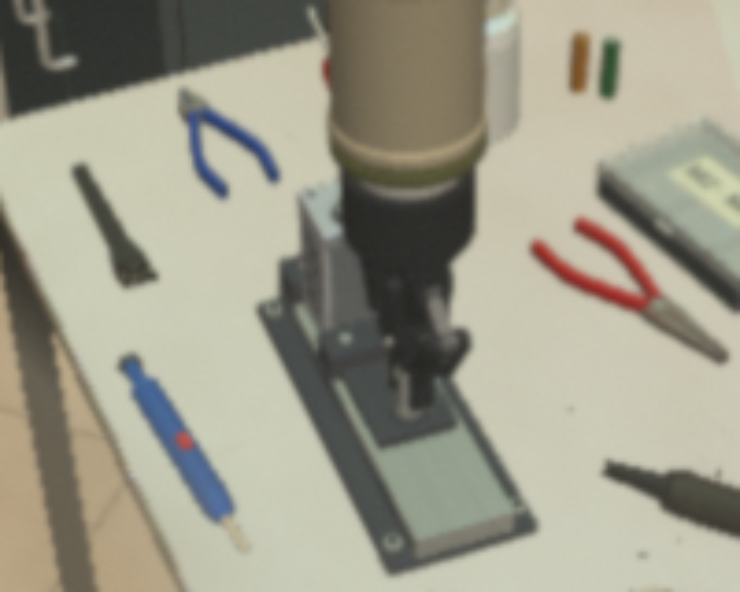

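Call:
carry_out:
  series:
    - {"delta_pos":[-3,0,0],"rotation":[0,0,0]}
    - {"delta_pos":[-3,0,0],"rotation":[0,0,0]}
    - {"delta_pos":[0,0,0],"rotation":[0,0,0]}

```text
clock: 27.55
ee_pos: [0.4899, -0.085, 0.1217]
tcp_rot: [0.731, 0.682, -0.0, 0.002]
wrist_force: [-1.7, -10.6, 7.3]
gripper_width: 0.016
```

Call:
carry_out:
  series:
    - {"delta_pos":[0,0,0],"rotation":[0,0,0]}
    - {"delta_pos":[0,0,0],"rotation":[0,0,0]}
    - {"delta_pos":[0,0,0],"rotation":[0,0,0]}
  hand: 0

```text
clock: 27.85
ee_pos: [0.4895, -0.0814, 0.1206]
tcp_rot: [0.73, 0.684, 0.0, -0.0]
wrist_force: [0.5, -0.2, 0.1]
gripper_width: 0.0429
```

Call:
carry_out:
  series:
    - {"delta_pos":[0,0,-15],"rotation":[0,0,0]}
    - {"delta_pos":[0,0,-30],"rotation":[0,0,0]}
    - {"delta_pos":[0,0,-40],"rotation":[0,0,0]}
    - {"delta_pos":[-20,0,-40],"rotation":[0,0,0]}
    - {"delta_pos":[-40,0,-20],"rotation":[0,0,0]}
    - {"delta_pos":[-40,0,0],"rotation":[0,0,0]}
    - {"delta_pos":[-40,0,0],"rotation":[0,0,0]}
    - {"delta_pos":[-40,0,0],"rotation":[0,0,0]}
    - {"delta_pos":[0,0,0],"rotation":[0,0,0]}
    - {"delta_pos":[0,0,0],"rotation":[0,0,0]}

```text
clock: 28.85
ee_pos: [0.4774, -0.2624, 0.2654]
tcp_rot: [0.731, 0.683, -0.0, -0.0]
wrist_force: [0.6, -0.2, 0.2]
gripper_width: 0.0426
```

Run:
```python
from st import *
s,T=st()
for n,(a,b,c_,d) in dict(top=(190,270,240,360),side=(150,300,200,350)).items():
    c=manip.capture(n); X=cloud(c)
    cv2.imwrite(f'pics/{n}15.png',cv2.resize(c['frame'][a:b,c_:d],None,fx=4,fy=4))
    B=1000*V.inv().apply(X.reshape(-1,3)-BED)
    H=B[(abs(B[:,0])<35)&(B[:,1]>-20)&(B[:,1]<70)&(B[:,2]>88)&(B[:,2]<101)]; print(n,'top of housing',np.percentile(H,[3,50,97],axis=0))
    k=np.linalg.lstsq(np.c_[H[:,:2],np.ones(len(H))],H[:,2],rcond=None)[0]; print(k)
    P=B[(abs(B[:,0])<20)&(B[:,1]<-60)&(B[:,1]>-100)&(B[:,2]>38)&(B[:,2]<48)]; print('post',len(P),P.mean(0))
    Hh=V.inv().apply
    r=cv2.minAreaRect(H[:,:2].astype(np.float32)); print(r)
```

```text
clk 28.85 pos [ 0.4774 -0.2624  0.2654] q [-0.0978  0.2637  0.6534  1.6758 -0.167   1.2593  2.0935] F [ 0.592  -0.1796  0.1749] w 0.042581943886709106
tool axes in vise (cols)
 [[ 0.0031  1.     -0.0006]
 [ 1.     -0.0031  0.    ]
 [ 0.     -0.0006 -1.    ]]
grasp pt in bed mm [   3.2275 -253.2448  183.4077] tcp in bed [   3.2621 -253.2459  237.4077]
top top of housing [[-22.2666   3.2249  90.6101]
 [ -2.4762  30.6391  94.5981]
 [ 19.7614  51.7485  98.4919]]
[ 0.0089  0.002  94.5361]
post 50 [  2.6451 -71.6706  41.2719]
((-1.279348373413086, 27.60059928894043), (48.96186065673828, 43.35282516479492), 89.62812805175781)
side top of housing [[-23.1692  -4.3357  88.9607]
 [ -4.757   16.3195  96.0829]
 [ 18.972   44.7764  99.7382]]
[ 0.0186  0.0244 95.3297]
post 54 [  1.5146 -79.2497  42.0244]
((-1.589639663696289, 21.245502471923828), (44.732234954833984, 54.237613677978516), 0.14803573489189148)
```

View pics/side15.png

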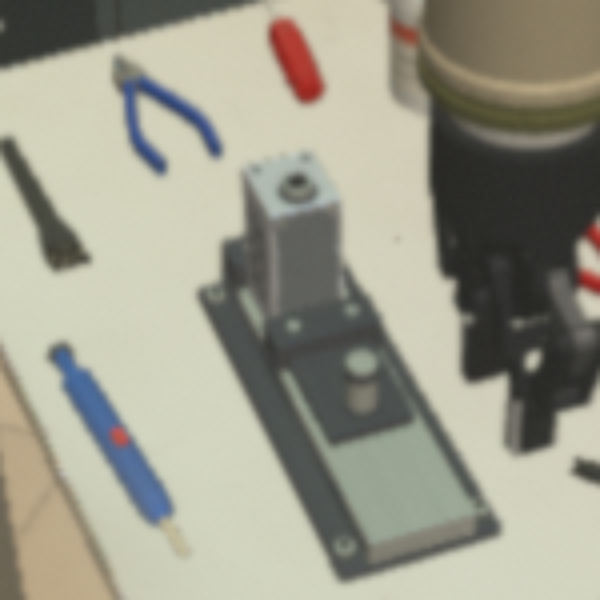

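View pics/top15.png

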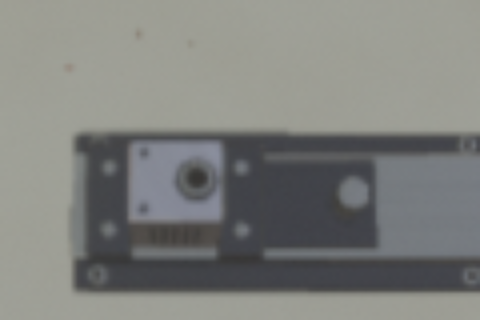

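```bash
python3 -c "
from station import manip
print(manip.close_job())"
```

```text
the job is handed in; nothing more can be done
None
```

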